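# Check-weigh the slide boxes and lay them out on the transfer slab

### The job

Turn each of the balance's two red transport locks until it stops (each gives one way only, not always the same way: find out which), then check the balance by standing the brass check weight upright in the middle of the empty pan, letting go until it is still for a second, and putting it back upright in the middle of its green mat. Then weigh the slide boxes that are there, one at a time in the order red, yellow, green, blue: set each upright in the middle of the pan, let go until still for a second, then lay it squarely in a free painted outline on the grey slab, so that all end up in the pinwheel pattern, the pan empty and the locks still released. Set things down gently, never pressing the pan down to its hard stop, and leave the other things on the bench where they are.

Things in the scene. Friction and masses are not known exactly. Their poses are not given: they have to be found in the camera images.
- box_red_c (a point): red slide box, a block 110 long (its x) x 55 wide (its y) x 38 mm high, with one grip rib standing along the middle of its lid: 70 long (x) x 16 wide (y) x 32 mm high, so 70 mm high in all; the point is its centre, 35 mm above its underside (3 mm below the lid's top face); z up when upright; turned half round it is the same for this job. About 0.14 to 0.28 kg. It may be absent.
- box_yellow_c (a point): yellow slide box, a block 110 long (its x) x 55 wide (its y) x 38 mm high, with one grip rib standing along the middle of its lid: 70 long (x) x 16 wide (y) x 32 mm high, so 70 mm high in all; the point is its centre, 35 mm above its underside (3 mm below the lid's top face); z up when upright; turned half round it is the same for this job. About 0.14 to 0.28 kg. It may be absent.
- box_green_c (a point): green slide box, a block 110 long (its x) x 55 wide (its y) x 38 mm high, with one grip rib standing along the middle of its lid: 70 long (x) x 16 wide (y) x 32 mm high, so 70 mm high in all; the point is its centre, 35 mm above its underside (3 mm below the lid's top face); z up when upright; turned half round it is the same for this job. About 0.14 to 0.28 kg. It may be absent.
- box_blue_c (a point): blue slide box, a block 110 long (its x) x 55 wide (its y) x 38 mm high, with one grip rib standing along the middle of its lid: 70 long (x) x 16 wide (y) x 32 mm high, so 70 mm high in all; the point is its centre, 35 mm above its underside (3 mm below the lid's top face); z up when upright; turned half round it is the same for this job. About 0.14 to 0.28 kg. It may be absent.
- weight_c (a point): brass check weight, 0.5 kg, an upright round body 48 mm in diameter and 42 mm high with a straight round grip above it (26 mm in diameter, from 54 to 90 mm above the underside), 90 mm high in all; the point is on its axis at half height, 45 mm above its underside; z along its axis.
- weight_mat: the check weight's own flat green mat, 80 x 80 x 6 mm, fixed to the bench; origin at the centre of its underside, 6 mm below its top face.
- balance: bench balance, fixed, white housing 250 (x) x 160 (y) mm with its deck 55 mm above the bench; origin on the bench straight below the pan's centre; the deck reaches 165 mm to -x of that and 85 mm to +x. The two red lock bars stand on the deck, 105 to 125 mm to -x of the pan's centre and about 51 mm to either side.
- pan_c (a point): centre of the top face of the balance's round steel pan, 120 mm in diameter, flat, 85 mm above the bench when empty; moves down with the pan.
- pan (a joint): how far the sprung pan is pressed down, m: 0 empty, about 0.008 under the check weight, 0.001 to 0.005 under a box; hard stop at 0.020 (stiffness 600 N/m, so 12 N in all bottoms it).
- slab: grey transfer slab, 220 x 220 x 10 mm, fixed; origin at the centre of its underside; white outlines of a pinwheel of four boxes are painted on it, 10 mm apart.
- slot0 (a point): centre of painted outline 0 on the slab's top face; a box put there lies with its long side along the slab's x axis (either way round). The axes of this point are the slab's.
- slot1 (a point): centre of painted outline 1 on the slab's top face; a box put there lies with its long side along the slab's y axis (either way round). The axes of this point are the slab's.
- slot2 (a point): centre of painted outline 2 on the slab's top face; a box put there lies with its long side along the slab's x axis (either way round). The axes of this point are the slab's.
- slot3 (a point): centre of painted outline 3 on the slab's top face; a box put there lies with its long side along the slab's y axis (either way round). The axes of this point are the slab's.
- lock_a_grip (a point): one of two transport locks on the balance's deck, side by side: red bar 54 long (x of this point) x 14 wide (y) x 32 mm high that turns about the vertical; the point is on its axis at the bar's half height, 16 mm below its top; a wide disc lies directly below the bar. lock_a and lock_b look alike and either may be the left or the right one.
- lock_a (a joint): turn of that lock, rad, positive anticlockwise from above: 0 locked (as it starts); it turns one way only, to its stop 1.4 rad (80 degrees) away, and which way is not known beforehand: the other way it is blocked at once. Friction about 0.06 N m; it stays where it is left.
- lock_b_grip (a point): one of two transport locks on the balance's deck, side by side: red bar 54 long (x of this point) x 14 wide (y) x 32 mm high that turns about the vertical; the point is on its axis at the bar's half height, 16 mm below its top; a wide disc lies directly below the bar. lock_a and lock_b look alike and either may be the left or the right one.
- lock_b (a joint): turn of that lock, rad, positive anticlockwise from above: 0 locked (as it starts); it turns one way only, to its stop 1.4 rad (80 degrees) away, and which way is not known beforehand: the other way it is blocked at once. Friction about 0.06 N m; it stays where it is left.
- phone: phone lying flat, 72 x 150 x 9 mm, a bystander; origin at the centre of its underside.
- mouse: grey computer mouse, 64 mm round, 34 mm high, a bystander; origin at the centre of its underside.
- dish: petri dish, 90 mm round, 14 mm high, a bystander; origin at the centre of its underside.
- jar: white jar, 64 mm round, 75 mm high, a bystander; origin at the centre of its underside.
- tipbox: blue pipette-tip box, 85 x 120 x 50 mm, a bystander; origin at the centre of its underside.
- slidebox_white: plain white box, 90 x 90 x 40 mm, no rib, a bystander; origin at the centre of its underside.
Mind the look-alikes: they are no part of the job. Of the things that look like the part that bears weight_c, the smaller one is meant. What is shaped like the part that bears box_red_c but turquoise is not meant.

How it is judged:
On the way, in this order (a step that is already met when the one before it is completed fails the run):
1. both transport locks are turned to their stops (at least 1.15 rad from locked) (value of joint lock_a above 1.15 rad and value of joint lock_b below -1.15 rad), for 0.2 s.
2. the check weight stands let go and still, within 12 mm of the pan's centre for half a second (horizontal distance between weight_c and pan_c below 0.012 m and contact force between weight and balance above 3.5 N and angle between weight_c's own z axis and vertical below 0.12 rad and linear speed of weight below 0.02 m/s and angular speed of weight below 0.2 rad/s and contact force between the fingers and weight below 0.1 N), for 0.5 s.
3. the red box, if present, stands let go and still on the pan, within 12 mm of its centre, for half a second (horizontal distance between box_red_c and pan_c below 0.012 m and contact force between box_red and balance above 0.8 N and angle between box_red_c's own z axis and vertical below 0.12 rad and linear speed of box_red below 0.02 m/s and angular speed of box_red below 0.2 rad/s and contact force between the fingers and box_red below 0.1 N), for 0.5 s.
4. the yellow box, if present, stands let go and still on the pan, within 12 mm of its centre, for half a second (horizontal distance between box_yellow_c and pan_c below 0.012 m and contact force between box_yellow and balance above 0.8 N and angle between box_yellow_c's own z axis and vertical below 0.12 rad and linear speed of box_yellow below 0.02 m/s and angular speed of box_yellow below 0.2 rad/s and contact force between the fingers and box_yellow below 0.1 N), for 0.5 s.
5. the green box, if present, stands let go and still on the pan, within 12 mm of its centre, for half a second (horizontal distance between box_green_c and pan_c below 0.012 m and contact force between box_green and balance above 0.8 N and angle between box_green_c's own z axis and vertical below 0.12 rad and linear speed of box_green below 0.02 m/s and angular speed of box_green below 0.2 rad/s and contact force between the fingers and box_green below 0.1 N), for 0.5 s.
6. the blue box, if present, stands let go and still on the pan, within 12 mm of its centre, for half a second (horizontal distance between box_blue_c and pan_c below 0.012 m and contact force between box_blue and balance above 0.8 N and angle between box_blue_c's own z axis and vertical below 0.12 rad and linear speed of box_blue below 0.02 m/s and angular speed of box_blue below 0.2 rad/s and contact force between the fingers and box_blue below 0.1 N), for 0.5 s.
At the end, for the whole second after the job is handed in: Each box present lies flat on the slab, released, still, within 10 mm of an outline's centre and 0.15 rad of its direction; check weight upright within 15 mm of its mat's middle; locks at least 1.15 rad from locked; pan empty (all of step 1 and ((horizontal distance between box_red_c and slot0 below 0.01 m and angle between the x axis of box_red_c and the x axis of slab, either way round below 0.15 rad) or (horizontal distance between box_red_c and slot1 below 0.01 m and angle between the x axis of box_red_c and the y axis of slab, either way round below 0.15 rad) or (horizontal distance between box_red_c and slot2 below 0.01 m and angle between the x axis of box_red_c and the x axis of slab, either way round below 0.15 rad) or (horizontal distance between box_red_c and slot3 below 0.01 m and angle between the x axis of box_red_c and the y axis of slab, either way round below 0.15 rad)) and angle between each of box_red_c, box_yellow_c, box_green_c, box_blue_c, weight_c's own z axis and vertical below 0.1 rad and contact force between each of box_red, box_yellow, box_green, box_blue and slab above 0.5 N and linear speed of each of box_red, box_yellow, box_green, box_blue, weight below 0.02 m/s and angular speed of each of box_red, box_yellow, box_green, box_blue, weight below 0.2 rad/s and contact force between the fingers and box_red below 0.1 N and ((horizontal distance between box_yellow_c and slot0 below 0.01 m and angle between the x axis of box_yellow_c and the x axis of slab, either way round below 0.15 rad) or (horizontal distance between box_yellow_c and slot1 below 0.01 m and angle between the x axis of box_yellow_c and the y axis of slab, either way round below 0.15 rad) or (horizontal distance between box_yellow_c and slot2 below 0.01 m and angle between the x axis of box_yellow_c and the x axis of slab, either way round below 0.15 rad) or (horizontal distance between box_yellow_c and slot3 below 0.01 m and angle between the x axis of box_yellow_c and the y axis of slab, either way round below 0.15 rad)) and contact force between the fingers and box_yellow below 0.1 N and ((horizontal distance between box_green_c and slot0 below 0.01 m and angle between the x axis of box_green_c and the x axis of slab, either way round below 0.15 rad) or (horizontal distance between box_green_c and slot1 below 0.01 m and angle between the x axis of box_green_c and the y axis of slab, either way round below 0.15 rad) or (horizontal distance between box_green_c and slot2 below 0.01 m and angle between the x axis of box_green_c and the x axis of slab, either way round below 0.15 rad) or (horizontal distance between box_green_c and slot3 below 0.01 m and angle between the x axis of box_green_c and the y axis of slab, either way round below 0.15 rad)) and contact force between the fingers and box_green below 0.1 N and ((horizontal distance between box_blue_c and slot0 below 0.01 m and angle between the x axis of box_blue_c and the x axis of slab, either way round below 0.15 rad) or (horizontal distance between box_blue_c and slot1 below 0.01 m and angle between the x axis of box_blue_c and the y axis of slab, either way round below 0.15 rad) or (horizontal distance between box_blue_c and slot2 below 0.01 m and angle between the x axis of box_blue_c and the x axis of slab, either way round below 0.15 rad) or (horizontal distance between box_blue_c and slot3 below 0.01 m and angle between the x axis of box_blue_c and the y axis of slab, either way round below 0.15 rad)) and contact force between the fingers and box_blue below 0.1 N and horizontal distance between weight_c and weight_mat below 0.015 m and contact force between weight and weight_mat above 3 N and contact force between the fingers and weight below 0.1 N and value of joint pan below 0.003 m); the robot touches nothing.
It fails at once if the pan was pressed down to its stop (over 18 mm) (value of joint pan above 0.018 m).
It fails at once if a bystander was pushed more than 60 mm (distance of any of phone, mouse, dish, jar, tipbox, slidebox_white from where it was at the start of the episode above 0.06 m).
Of box_red, box_yellow, box_green, box_blue only 2 to 4 are there at a start; the rules pass over those that are not, and their reading is None.
At some moment in a run one of box_red, box_yellow, box_green, box_blue may be knocked a few centimetres aside while the robot is not near it.
It also fails if it takes over 210 s, if anything falls off the work surface, if the arm or the gripper's body presses on something with over 40 N, if the wrist force passes 120 N, or if a joint passes its speed limit or range.

### The arm

A 7-joint arm with a two-finger parallel gripper is mounted at the origin on the work surface. World frame = base frame: x ahead of the robot, y to its left, z up, the work surface at z = 0. Lengths are in m, angles in rad, forces in N, time in s.
With the tool pointing down it reaches from about 0.4 to 0.85 m from the base axis. Payload 6.9 kg.
Tool frame: the origin (TCP) lies at the very end of the fingers, on their centre line; the grasp point (between the pads) lies 19 mm behind it (ctrl.hold_point_z is the distance from the TCP to the grasp point, in m); z points along the fingers, y is the direction in which the jaws open and shut (so a half turn about z gives the same grasp; the last joint's range is limited). The gripper opens to 85 mm and grips with 20 to 120 N. Pads are 22 mm wide; open, the fingers measure 114 mm over their backs; the gripper's body (76 mm by 85 mm) begins 54 mm behind the grasp point. The pads swing forward as they close: fully open they stand 13 mm farther back than shut.
Start: joints at [1.234, 0.507, -0.238, 1.5, 0.126, 1.149, -0.155], TCP at [0.267, -0.565, 0.231] pointing down, gripper open.
Joint ranges: [-3.08, 3.08], [-0.24, 2.05], [-1.43, 1.35], [0, 2.5], [-1.52, 4.66], [0.17, 1.96], [-2.89, 2.89]. Speed limits (rad/s): [2.39, 2.39, 3.14, 3.14, 3.14, 3.14, 3.14].

### API

Orientations are given as a unit quaternion [x, y, z, w].
In Python, from cell import readout, optics, ctrl, silhouettes gives the robot as it stands. The module is installed in compiled form; this text tells all that it offers.
- The arm moves only by the tool move_arm, never from a script. Its argument "steps" is a list of rows, each a list of 4 numbers: the shift along the world's x, y, z in cm, then the turn about the world's z in rad. In form: [[tx, ty, tz, roll], ...]. A call has 1 to 10 rows; each row is the pose to reach, as a shift and turn from the pose commanded when the call began; what a row does not reach only later rows make up. A row lasts 1/8 s, in which the tool goes at most 62.5 mm and 10.7 degrees, less where a joint would pass 70% of its speed; a pose out of reach is approached as far as the arm can. A call with a gripper value outside its range is refused whole. "grip" is the closure, from -1 (fully open) to 1 (shut), set as the call begins (left out, the last holds). The fingers move at their own pace and stop on an object; the grip force is fixed at half the most. Time passes only in rows, so rows that repeat a pose let the fingers close. It gives the time, the measured TCP pose, the force and the opening at its end, in the units of the state.
- readout.sense(): the state, without advancing time (a new reading comes with each control period).
- optics.read_camera(name): name is "scene" or "top" or "wrist"; returns a dict with "color" (384x512x3 uint8, red, green, blue), "fx", "fy", "cx", "cy" (pixels), "world_from_camera" (4x4, takes a point from camera to world coordinates); the wrist camera has in their place "tool_from_camera" (4x4, takes a point from camera to tool coordinates, whose origin is the TCP and whose axes are the flange's). Camera axes: x right, y up, looking along -z (the intrinsics and any distortion apply to the point x, -y, -z); pixel columns grow to the right and rows downward; lengths in m; the calibration is good to about 2 mm. The wrist camera is an equidistant fisheye: a pixel r from the principal point sees the ray r / f radians off the axis. A picture is of the moment at which its call begins: read the wrist's pose just before it. There is no depth.
- ctrl.finish_job(): hands the job in, once; it reports no verdict.
Trained networks look in a picture, given as the dict that the camera call returned (one of the last four; its "shot" number tells which), for a name from the list of things; names that differ only in an ending like _2 or _b are one class to them, and where a whole thing is asked for, a point or a joint stands for the part that bears it (a point fixed in the world has none). Each returns a list of dicts, best first, with "confidence" (0 to 1); they miss things now and then, are a little off and sometimes report something else, mostly with a low value. They report only what shows in the picture. A call takes as long as a camera call. They do not tell look-alikes from the thing itself.
- silhouettes(picture, name): "mask" (384x512 bool, what is visible of it) and "uv" ([column, row] in pixels, amid what is visible of it).
The state is a dict: "time_s": time; "joint_pos": joint angles; "qvel": joint speeds; "effort": joint torques, N m; "position": TCP position; "tcp_rot": TCP orientation; "force": force on the tool from outside, world axes, zero at the start; "moment": the same for the moment, N m; "gripper_width": opening from 0.0 (shut) to 1.0 (fully open).
Only numpy, scipy, OpenCV 4.12 (cv2) and the standard library are available. Lean on these libraries where they do the work, as an engineer would, in place of code of your own. Each camera call takes 0.05 s, during which the arm holds its last target.

## Working session

There is one attempt and no reset: what is moved stays moved. The work goes in short steps, Python scripts to look and compute and a tool call to move; the robot and the scene stay as the last step left them, time stands still between calls to the robot, and variables do not carry over. Pictures are saved under pics/ and viewed, and the job is handed in when it is done.

Besides the shell and the picture viewer there is one more tool, called after "Emit:" by a JSON object that holds its "api" and its "payload", one argument or row to a line. move_arm: Moves the arm, as the interface text tells. Its arguments: {"type":"object","properties":{"steps":{"type":"array","items":{"type":"array","items":{"type":"number"}}},"grip":{"type":"number"}},"required":["steps"]}

```bash
mkdir -p pics; ls; python3 - <<'E'
from cell import readout, optics, ctrl, silhouettes
import cv2, numpy as np
s=readout.sense(); print({k:np.round(v,3).tolist() for k,v in s.items()}); print(ctrl.hold_point_z)
for n in ["scene","top"]:
    p=optics.read_camera(n); cv2.imwrite(f"pics/{n}0.png",cv2.resize(p["color"][:,:,::-1],(800,600),interpolation=cv2.INTER_CUBIC))
    print(n,p["fx"],p["fy"],p["cx"],p["cy"],np.round(p["world_from_camera"],3).tolist(),[k for k in p])
E
```

```text
pics
{'time_s': 0.0, 'joint_pos': [1.234, 0.508, -0.238, 1.501, 0.126, 1.149, -0.155], 'qvel': [-0.002, 0.001, -0.0, 0.003, -0.001, -0.0, 0.0], 'effort': [0.0, -62.06, -2.187, -24.965, 0.012, 0.012, -0.0], 'position': [0.267, -0.565, 0.23], 'tcp_rot': [0.976, 0.219, -0.0, -0.001], 'force': [-0.137, -0.101, 0.448], 'moment': [-0.02, 0.017, -0.031], 'gripper_width': 0.998}
0.0187
scene 450.6970039390445 450.6970039390445 250.7116655868483 190.47249691679917 [[-0.71, -0.406, 0.575, 1.333], [0.704, -0.392, 0.592, 0.904], [-0.015, 0.825, 0.565, 0.892], [0.0, 0.0, 0.0, 1.0]] ['color', 'fx', 'fy', 'cx', 'cy', 'world_from_camera', 'shot']
top 408.33269542864514 408.33269542864514 260.0161572267774 189.44086092951287 [[-0.005, 0.997, -0.079, 0.408], [-1.0, -0.005, -0.0, 0.082], [-0.001, 0.079, 0.997, 1.395], [0.0, 0.0, 0.0, 1.0]] ['color', 'fx', 'fy', 'cx', 'cy', 'world_from_camera', 'shot']
```

View pics/scene0.png

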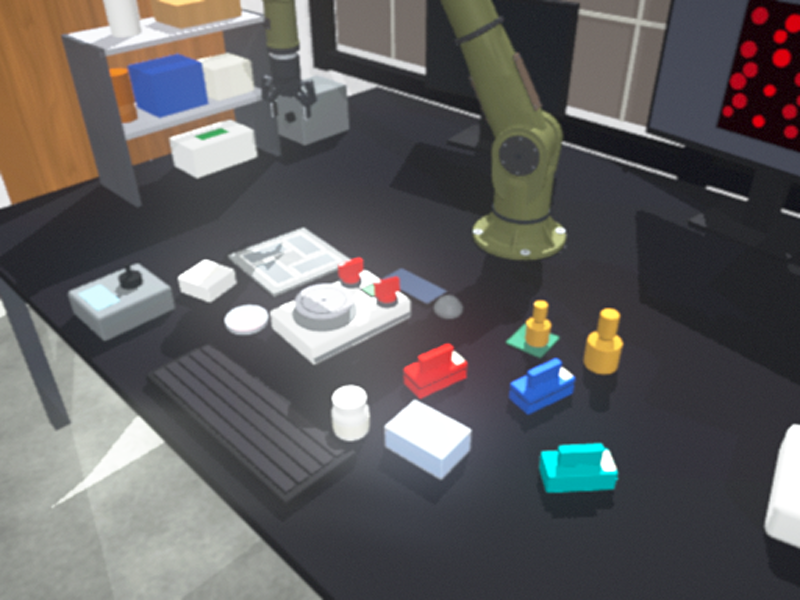

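View pics/top0.png

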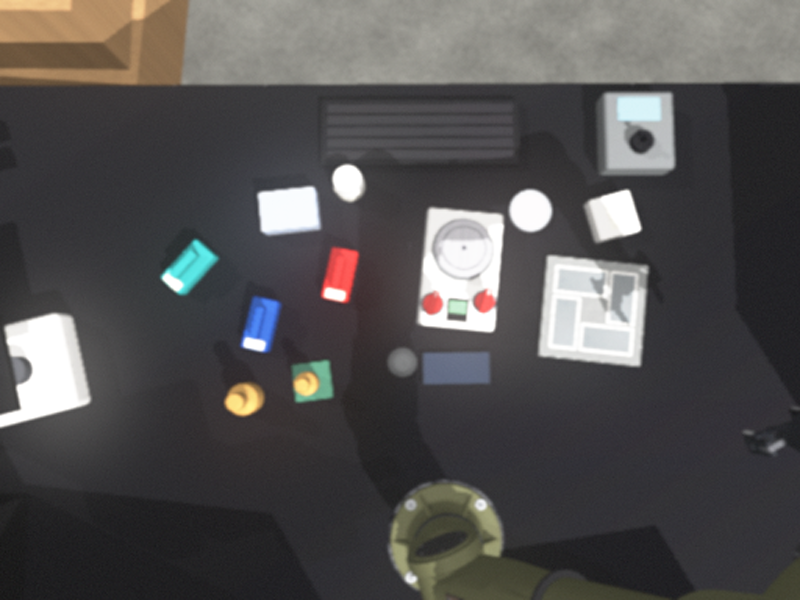

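The top view shows the balance with its pan at (463,248) and its locks at (432,302) and (485,300). The slab is at (594,310). Red box is at (340,275) and blue at (262,323); I see no yellow or green box. The turquoise one at (190,267) is a decoy. Of the two brass weights, the smaller at (306,383) on the green mat is meant; the larger at (245,400) is the look-alike.

```bash
cat > h.py <<'E'
import numpy as np, cv2
from scipy.optimize import minimize
from cell import readout, optics, ctrl, silhouettes
def proj(p,X):
    T=np.linalg.inv(p["world_from_camera"]); X=np.atleast_2d(X)
    c=X@T[:3,:3].T+T[:3,3]
    return np.c_[p["fx"]*c[:,0]/-c[:,2]+p["cx"], p["fy"]*c[:,1]/c[:,2]+p["cy"]]
def toplane(p,uv,z):
    uv=np.atleast_2d(uv).astype(float)
    d=np.c_[(uv[:,0]-p["cx"])/p["fx"],-(uv[:,1]-p["cy"])/p["fy"],-np.ones(len(uv))]@p["world_from_camera"][:3,:3].T
    o=p["world_from_camera"][:3,3]
    return o+d*((z-o[2])/d[:,2])[:,None]
def boxv(lx,ly,z0,z1):
    return np.array([[a*lx/2,b*ly/2,z] for a in(-1,1) for b in(-1,1) for z in(z0,z1)])
def cylv(r,z0,z1,n=40):
    t=np.linspace(0,2*np.pi,n,endpoint=False)
    return np.array([[r*np.cos(a),r*np.sin(a),z] for a in t for z in(z0,z1)])
SOL={"box":[boxv(.11,.055,0,.038),boxv(.07,.016,.038,.07)],
 "weight":[cylv(.024,0,.042),cylv(.008,.042,.054),cylv(.013,.054,.09)],
 "slab":[boxv(.22,.22,0,.01)],"mat":[boxv(.08,.08,0,.006)],
 "lock":[boxv(.054,.014,-.016,.016)]}
S=4
def render(p,parts,q,z0=0):
    c,s=np.cos(q[2]),np.sin(q[2]); m=np.zeros((384,512),np.uint8)
    for V in parts:
        W=np.c_[V[:,0]*c-V[:,1]*s+q[0],V[:,0]*s+V[:,1]*c+q[1],V[:,2]+z0]
        h=cv2.convexHull(proj(p,W).astype(np.float32))
        cv2.fillConvexPoly(m,np.round(h*16).astype(np.int32),255,cv2.LINE_AA,4)
    return m/255.
def fit(pics,masks,kind,q0,z0=0,yaws=None):
    parts=SOL[kind]
    def cost(q):
        c=0
        for p,m in zip(pics,masks):
            r=render(p,parts,q,z0); c+=np.abs(r-m).sum()/m.sum()
        return c
    best=None
    for y in (yaws if yaws is not None else [q0[2]]):
        x0=np.array([q0[0],q0[1],y]); 
        r=minimize(cost,x0,method="Nelder-Mead",options=dict(initial_simplex=x0+np.array([[0,0,0],[.012,0,0],[0,.012,0],[0,0,.2]]),xatol=2e-4,fatol=1e-4,maxiter=200))
        if best is None or r.fun<best.fun: best=r
    return best.x,best.fun
def save(name,img,crop=None,scale=1):
    if crop: img=img[crop[1]:crop[3],crop[0]:crop[2]]
    cv2.imwrite("pics/"+name,cv2.resize(img[:,:,::-1],None,fx=scale,fy=scale,interpolation=cv2.INTER_CUBIC))
E
python3 - <<'E'
from h import *
P={n:optics.read_camera(n) for n in("top","scene")}
save("crop_bal.png",P["top"]["color"],(250,120,430,250),4)
save("crop_scn.png",P["scene"]["color"],(140,140,310,240),4)
save("crop_box.png",P["top"]["color"],(90,140,250,280),4)
for nm in ["box_red_c","box_yellow_c","box_green_c","box_blue_c","weight_c","weight_mat","slab","lock_a_grip","lock_b_grip","pan_c","balance"]:
    for n in P:
        r=silhouettes(P[n],nm)
        print(nm,n,[(round(d["confidence"],2),np.round(d["uv"]).tolist(),int(d["mask"].sum()),np.round(toplane(P[n],d["uv"],.03)[0],3).tolist()) for d in r])
E
```

```text
box_red_c top [(0.88, [217.0, 172.0], 589, [0.575, 0.227, 0.03]), (0.65, [122.0, 173.0], 644, [0.572, 0.546, 0.03])]
box_red_c scene [(0.79, [372.0, 301.0], 1260, [0.588, 0.563, 0.03]), (0.61, [276.0, 236.0], 871, [0.568, 0.223, 0.03])]
box_yellow_c top [(0.68, [312.0, 192.0], 145, [0.508, -0.091, 0.03]), (0.16, [195.0, 247.0], 178, [0.326, 0.299, 0.03])]
box_yellow_c scene []
box_green_c top []
box_green_c scene [(0.31, [183.0, 168.0], 1840, [0.523, -0.283, 0.03])]
box_blue_c top [(0.62, [168.0, 209.0], 629, [0.453, 0.391, 0.03])]
box_blue_c scene [(0.97, [347.0, 246.0], 878, [0.461, 0.397, 0.03])]
weight_c top [(0.7, [197.0, 247.0], 162, [0.326, 0.293, 0.03]), (0.56, [154.0, 254.0], 405, [0.302, 0.434, 0.03])]
weight_c scene [(0.87, [341.0, 210.0], 372, [0.333, 0.285, 0.03]), (0.63, [388.0, 222.0], 717, [0.284, 0.423, 0.03]), (0.44, [206.0, 194.0], 628, [0.576, -0.091, 0.03])]
weight_mat top [(0.82, [204.0, 236.0], 332, [0.36, 0.27, 0.03]), (0.27, [311.0, 194.0], 154, [0.501, -0.09, 0.03])]
weight_mat scene [(0.5, [335.0, 219.0], 191, [0.385, 0.3, 0.03])]
slab top [(0.94, [379.0, 1
[... 609 characters left out ...]
 0.03])]
lock_b_grip scene [(0.64, [289.0, 196.0], 221, [0.39, 0.118, 0.03]), (0.5, [246.0, 185.0], 222, [0.441, -0.033, 0.03])]
pan_c top [(0.77, [299.0, 160.0], 1030, [0.613, -0.05, 0.03]), (0.48, [310.0, 195.0], 152, [0.497, -0.086, 0.03])]
pan_c scene [(0.67, [183.0, 167.0], 1855, [0.52, -0.288, 0.03]), (0.64, [206.0, 194.0], 684, [0.574, -0.092, 0.03]), (0.32, [279.0, 232.0], 850, [0.551, 0.217, 0.03]), (0.17, [224.0, 173.0], 211, [0.444, -0.146, 0.03])]
balance top [(0.86, [296.0, 166.0], 3211, [0.595, -0.038, 0.03]), (0.36, [313.0, 191.0], 162, [0.51, -0.095, 0.03])]
balance scene [(0.7, [185.0, 167.0], 1847, [0.516, -0.282, 0.03]), (0.69, [215.0, 205.0], 2737, [0.593, -0.025, 0.03])]
```

View pics/crop_bal.png

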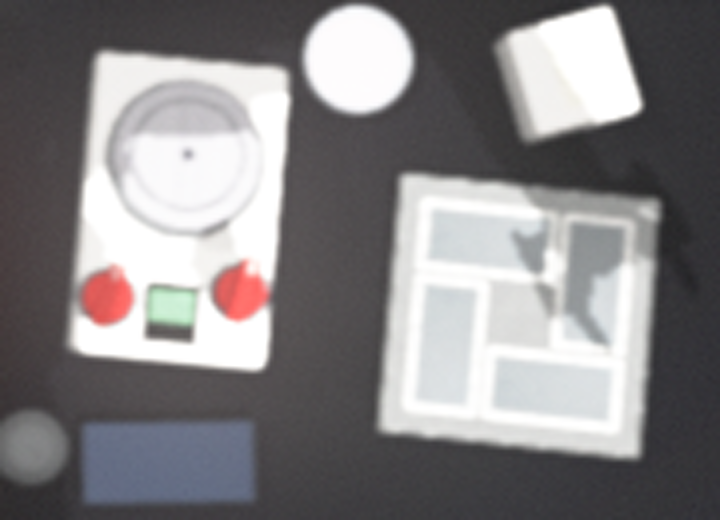

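View pics/crop_scn.png

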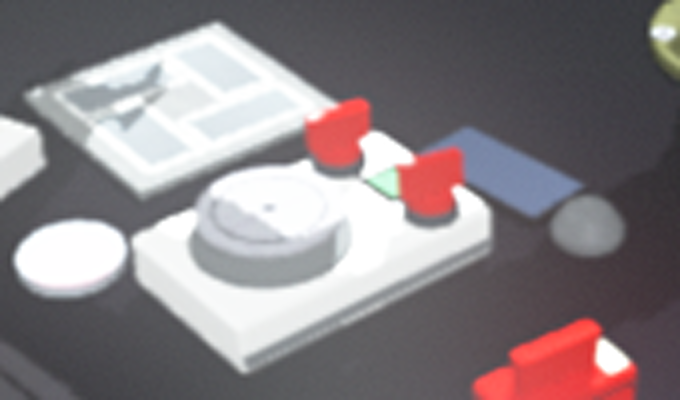

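View pics/crop_box.png

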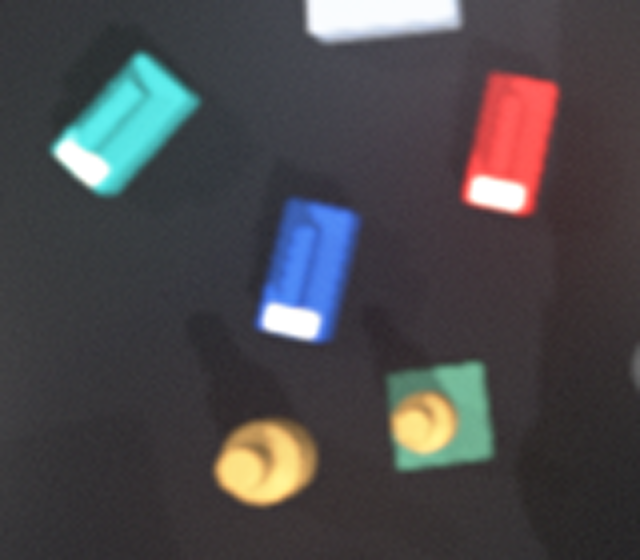

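```bash
cat >> h.py <<'E'
def near(p,c,r):
    yy,xx=np.mgrid[:384,:512]; return (np.hypot(xx-c[0],yy-c[1])<r)
def cmask(p,kind):
    h=cv2.cvtColor(p["color"],cv2.COLOR_RGB2HSV).astype(int); H,Sa,V=h[...,0],h[...,1],h[...,2]
    if kind=="red": m=((H<8)|(H>170))&(Sa>110)&(V>80)
    if kind=="blue": m=(H>100)&(H<125)&(Sa>140)&(V>70)
    if kind=="brass": m=(H>10)&(H<26)&(Sa>110)&(V>100)
    if kind=="green": m=(H>60)&(H<90)&(Sa>80)&(V>60)
    if kind=="light": m=(Sa<50)&(V>110)
    return m
def fillm(m):  # largest component, closed
    n,l,st,_=cv2.connectedComponentsWithStats(m.astype(np.uint8)); 
    k=1+np.argmax(st[1:,4]); m=(l==k).astype(np.uint8)
    c,_=cv2.findContours(m,cv2.RETR_EXTERNAL,cv2.CHAIN_APPROX_NONE); cv2.drawContours(m,c,-1,1,-1); return m
def locate_box(color,guess,pics,z0=0,yaws=None,R=28):
    ms=[]
    for p in pics:
        c=proj(p,[guess[0],guess[1],z0+.03])[0]; n=near(p,c,R)
        m=(cmask(p,color)|(cmask(p,"light")))&n
        m=fillm(m); ms.append(m)
    return fit(pics,ms,"box",[*guess[:2],0],z0,yaws if yaws is not None else np.arange(0,3.1,.4)),ms
E
python3 - <<'E'
from h import *
P=[optics.read_camera(n) for n in("top","scene")]
out=[p["color"].copy() for p in P]
for col,g in (("red",(.57,.225)),("blue",(.455,.394))):
    (q,c),ms=locate_box(col,g,P); print(col,np.round(q,4),c)
    for i,p in enumerate(P):
        q1,c1=fit([p],[ms[i]],"box",q); print("  ",np.round(q1,4),c1)
        for o in SOL["box"]:
            m=(render(p,[o],q)>.5).astype(np.uint8); k,_=cv2.findContours(m,0,2); cv2.drawContours(out[i],k,-1,(255,255,0),1)
def one(kind,col,z0,g,yaws,R):
    ms=[]
    for p in P:
        c=proj(p,[g[0],g[1],z0+.03])[0]; ms.append(fillm(cmask(p,col)&near(p,c,R)))
    q,c=fit(P,ms,kind,[*g,0],z0,yaws); print(kind,np.round(q,4),c)
    for i,p in enumerate(P):
        q1,c1=fit([p],[ms[i]],kind,q,z0); print("  ",np.round(q1,4),c1)
        for o in SOL[kind]:
            m=(render(p,[o],q,z0)>.5).astype(np.uint8); k,_=cv2.findContours(m,0,2); cv2.drawContours(out[i],k,-1,(255,255,0),1)
one("weight","brass",.006,(.33,.29),[0],26)
one("slab","light",0,(.495,-.315),[-.1,.1],45)
save("fit_top.png",out[0],(90,110,440,300),2.2); save("fit_scn.png",out[1],(110,120,410,300),2.5)
# mat
p=P[0]; m=((cmask(p,"green")|cmask(p,"brass"))&near(p,(200,245),22)).astype(np.uint8); m=fillm(m)
k,_=cv2.findContours(m,0,2); r=cv2.minAreaRect(k[0]); print(r, toplane(p,cv2.boxPoints(r),.006))
E
```

```text
red [0.5634 0.2256 2.9369] 0.2559848935264991
   [0.5644 0.2265 2.923 ] 0.07914651660365192
   [0.5606 0.2247 2.9602] 0.15889395455724825
blue [0.4581 0.3954 2.9379] 0.19992147168684204
   [0.459  0.3963 2.9201] 0.11220146826503112
   [0.457  0.395  2.9495] 0.0746601645839683
weight [ 0.3321  0.2949 -0.0683] 0.6062168781826266
   [ 0.3324  0.2951 -0.0547] 0.4343757756267063
   [ 0.3292  0.2924 -0.0571] 0.1564102564102564
slab [ 0.4844 -0.3236 -0.1082] 0.3927065977573472
   [ 0.4849 -0.3234 -0.1122] 0.03255192716567628
   [ 0.484  -0.3241 -0.11  ] 0.3583112040986025
((199.4769287109375, 243.31541442871094), (24.06273651123047, 23.69063377380371), 82.87498474121094) [[0.37138179 0.3322849  0.006     ]
 [0.38089326 0.25278042 0.006     ]
 [0.30074728 0.24233419 0.006     ]
 [0.29132146 0.32148152 0.006     ]]
```

View pics/fit_top.png

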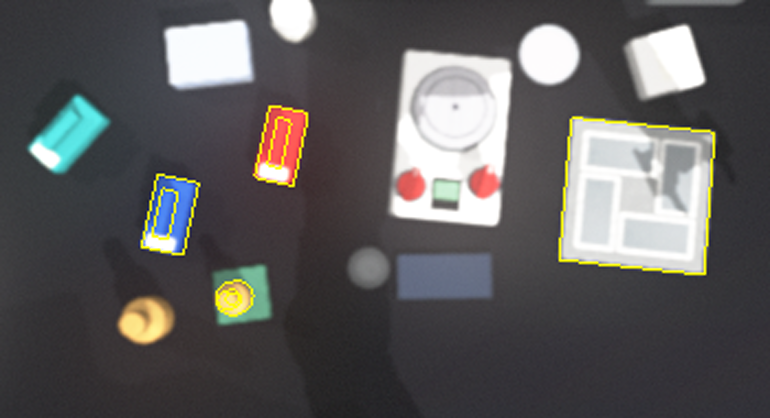

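View pics/fit_scn.png

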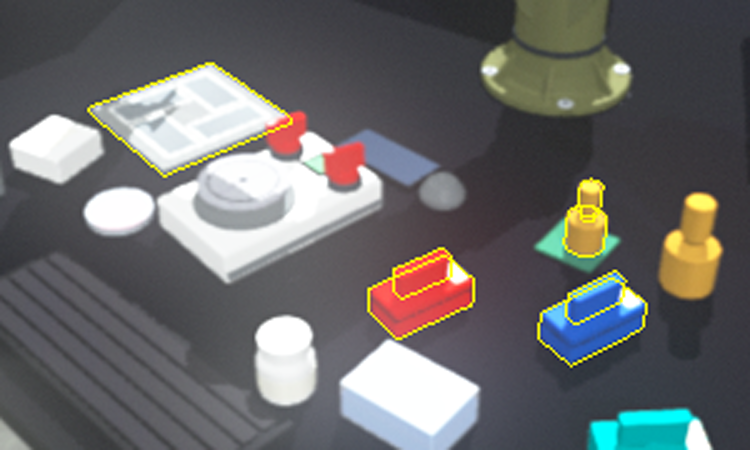

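Overlays sit well on red, blue, weight and slab. I'll move the wrist camera over the balance to look at the locks and pan.

Emit:
{"api": "move_arm", "payload": {
  "steps": [
    [2.5,5.5,1,-0.06],
    [5,11,2,-0.12],
    [7.5,16.5,3,-0.18],
    [10,22,4,-0.24],
    [12.5,27.5,5,-0.3],
    [15,33,6,-0.36],
    [17.5,38.5,7,-0.42],
    [20,44,7,-0.48],
    [22.5,49,7,-0.53],
    [22.5,49,7,-0.53]
  ],
  "grip": -1
}}

```text
time_s: 2.65
position: [0.4937, -0.0698, 0.3015]
tcp_rot: [0.999, -0.04, 0.001, -0.001]
force: [0.2, -0.4, -0.4]
gripper_width: 1.002
```

```bash
cat >> h.py <<'E'
from scipy.spatial.transform import Rotation as Ro
def wrist():
    s=readout.sense(); p=optics.read_camera("wrist")
    T=np.eye(4); T[:3,:3]=Ro.from_quat(s["tcp_rot"]).as_matrix(); T[:3,3]=s["position"]
    p["W"]=T@np.array(p["tool_from_camera"]); return p,s
def wproj(p,X):
    T=np.linalg.inv(p["W"]); c=np.atleast_2d(X)@T[:3,:3].T+T[:3,3]
    x,y,z=c[:,0],-c[:,1],-c[:,2]; r=np.hypot(x,y); th=np.arctan2(r,z); k=th/np.maximum(r,1e-9)
    return np.c_[p["fx"]*x*k+p["cx"],p["fy"]*y*k+p["cy"]]
def wplane(p,uv,z):
    uv=np.atleast_2d(uv).astype(float); a=(uv[:,0]-p["cx"])/p["fx"]; b=(uv[:,1]-p["cy"])/p["fy"]; th=np.hypot(a,b); k=np.sin(th)/np.maximum(th,1e-9)
    d=np.c_[a*k,-b*k,-np.cos(th)]@p["W"][:3,:3].T; o=p["W"][:3,3]
    return o+d*((z-o[2])/d[:,2])[:,None]
def tyaw(s):
    M=Ro.from_quat(s["tcp_rot"]).as_matrix(); return np.arctan2(M[1,0],M[0,0])
E
python3 - <<'E'
from h import *
p,s=wrist(); print(p["fx"],p["cx"],p["cy"],np.round(p["tool_from_camera"],3).tolist(),tyaw(s),np.round(s["joint_pos"],2))
save("w1.png",p["color"],None,1.5)
for n,X in dict(pan=(.615,-.05,.085),slab=(.4844,-.3236,.01),red=(.563,.225,.07)).items(): print(n,wproj(p,X))
E
```

```text
297.3186396354542 255.42278907269005 198.76668533567903 [[-0.001, 0.949, 0.315, 0.081], [1.0, 0.001, -0.001, -0.0], [-0.002, 0.315, -0.949, -0.143], [0.0, 0.0, 0.0, 1.0]] -0.08024980094539115 [ 0.36  0.26 -0.36  1.7   0.09  1.19 -1.67]
pan [[230.62960489  72.36970783]]
slab [[411.840175   155.53029657]]
red [[ 54.16465489 142.43868397]]
```

View pics/w1.png

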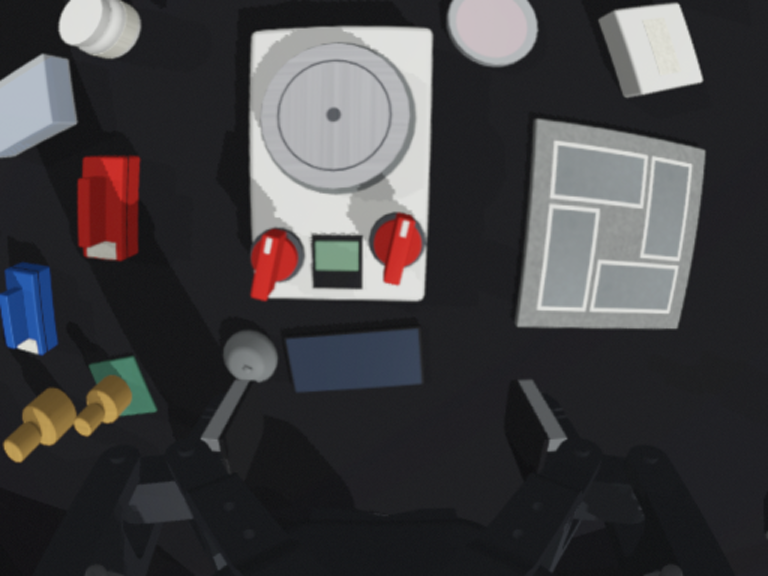

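The wrist view at 1.5x shows the pan centre dot at (333,115), the locks at about (272,255) and (398,240), and the slab outlines clearly. Next I enlarge the lock area.

```bash
python3 - <<'E'
from h import *
p,s=wrist()
save("w1c.png",p["color"],(155,130,295,210),5.5)
print("pan",wplane(p,(333/1.5,115/1.5),.085))
c=np.array([(251,29),(432,29),(424,300),(250,297)])/1.5
print("deck",wplane(p,c,.055))
sl=np.array([(537,119),(705,150),(677,328),(517,326)])/1.5
print("slab",wplane(p,sl,.01), wplane(p,sl,.01).mean(0))
print("pan red fit chk", wplane(p,np.array([[260,115],[414,115],[333,42],[335,192]])/1.5,.085))
E
```

```text
pan [[ 0.60973684 -0.04321314  0.085     ]]
deck [[ 0.70309546  0.02578583  0.055     ]
 [ 0.68365548 -0.13123186  0.055     ]
 [ 0.43988753 -0.10643669  0.055     ]
 [ 0.45664497  0.05635449  0.055     ]]
slab [[ 0.60297652 -0.23498838  0.01      ]
 [ 0.57790946 -0.45260297  0.01      ]
 [ 0.36034555 -0.42775637  0.01      ]
 [ 0.38614566 -0.20945925  0.01      ]] [ 0.4818443  -0.33120174  0.01      ]
pan red fit chk [[ 0.61788047  0.01587905  0.085     ]
 [ 0.60399942 -0.10678524  0.085     ]
 [ 0.6704707  -0.0482835   0.085     ]
 [ 0.54748516 -0.03886146  0.085     ]]
```

View pics/w1c.png

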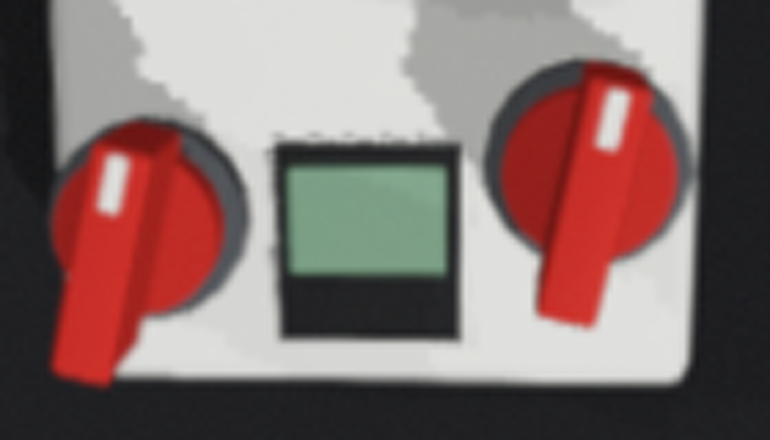

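```bash
python3 - <<'E'
from h import *
p,s=wrist(); t=optics.read_camera("top")
print("top pan",toplane(t,(463/1.5625,248/1.5625),.085))
L=np.array([(97,147),(150,152),(109,385),(52,370)])/5.5+[155,130]
R=np.array([(588,75),(652,95),(595,325),(538,312)])/5.5+[155,130]
a=-.11; B=np.array([[np.cos(a),-np.sin(a)],[np.sin(a),np.cos(a)]]); pc=np.array([.61,-.0432])
for z in(.09,.095,.1,.105):
  for n,c in(("L",L),("R",R)):
    w=wplane(p,c,z)[:,:2]; d=(w[0]+w[1]-w[2]-w[3])/2; 
    print(z,n,"ctr",w.mean(0).round(4),"bal",((w.mean(0)-pc)@B).round(4),"len",np.hypot(*d).round(4),"yaw",np.arctan2(d[1],d[0]).round(3), "w",np.hypot(*(w[1]-w[0])).round(4),np.hypot(*(w[3]-w[2])).round(4))
E
```

```text
top pan [[ 0.61042534 -0.0361218   0.085     ]]
0.09 L ctr [0.4918 0.0286] bal [-0.1254  0.0584] len 0.0557 yaw -0.35 w 0.0124 0.0143
0.09 R ctr [ 0.4955 -0.0844] bal [-0.1093 -0.0536] len 0.0543 yaw -0.301 w 0.0146 0.0132
0.095 L ctr [0.4929 0.0271] bal [-0.1241  0.057 ] len 0.0549 yaw -0.35 w 0.0123 0.0141
0.095 R ctr [ 0.4966 -0.0844] bal [-0.1082 -0.0534] len 0.0535 yaw -0.301 w 0.0144 0.013
0.1 L ctr [0.4941 0.0255] bal [-0.1228  0.0556] len 0.0541 yaw -0.35 w 0.0121 0.0139
0.1 R ctr [ 0.4977 -0.0844] bal [-0.1071 -0.0532] len 0.0527 yaw -0.301 w 0.0142 0.0128
0.105 L ctr [0.4952 0.024 ] bal [-0.1215  0.0542] len 0.0534 yaw -0.35 w 0.0119 0.0137
0.105 R ctr [ 0.4988 -0.0843] bal [-0.1061 -0.0531] len 0.052 yaw -0.301 w 0.014 0.0127
```

```bash
python3 - <<'E'
from h import *
t=optics.read_camera("top"); c=optics.read_camera("scene"); p,s=wrist(); print(s["position"],s["tcp_rot"],np.abs(s["qvel"]).max())
save("top1.png",t["color"],(260,120,420,240),5); save("scn1.png",c["color"],(160,140,300,240),5)
out=p["color"].copy()
def draw(P,parts,q,z0,col,f):
    a,b=np.cos(q[2]),np.sin(q[2])
    for V in parts:
        W=np.c_[V[:,0]*a-V[:,1]*b+q[0],V[:,0]*b+V[:,1]*a+q[1],V[:,2]+z0]
        k=cv2.convexHull(f(P,W).astype(np.float32)).astype(np.int32); cv2.polylines(out,[k],True,col,1)
draw(p,SOL["slab"],(.4844,-.3236,-.11),0,(255,255,0),wproj)
draw(p,SOL["box"],(.5634,.2256,2.937),0,(255,255,0),wproj)
draw(p,[cylv(.06,.085,.085)],(.6104,-.0361,0),0,(255,255,0),wproj)
draw(p,[cylv(.06,.085,.085)],(.6100,-.0432,0),0,(0,255,0),wproj)
save("w1o.png",out,None,1.5)
E
```

```text
[ 0.49173518 -0.07653158  0.30128506] [ 9.98971850e-01 -4.53339406e-02 -8.18045983e-05  2.66106046e-04] 0.004412326645773176
```

View pics/w1o.png

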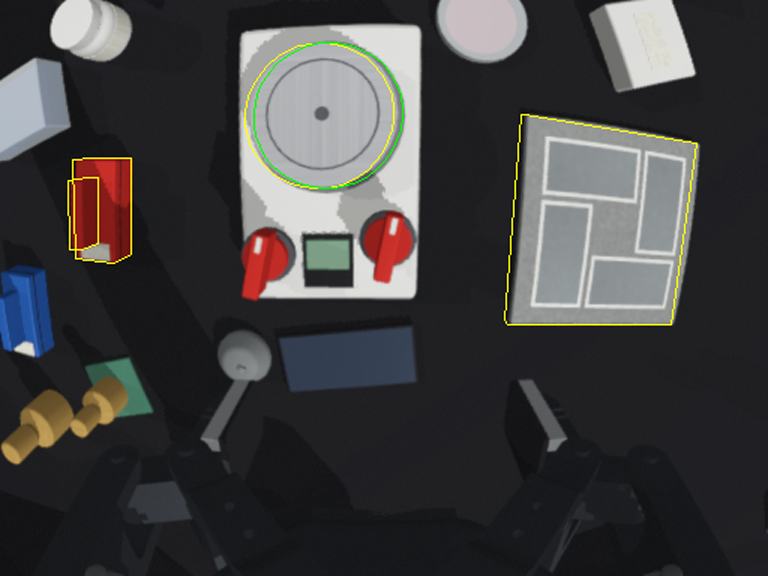

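View pics/top1.png

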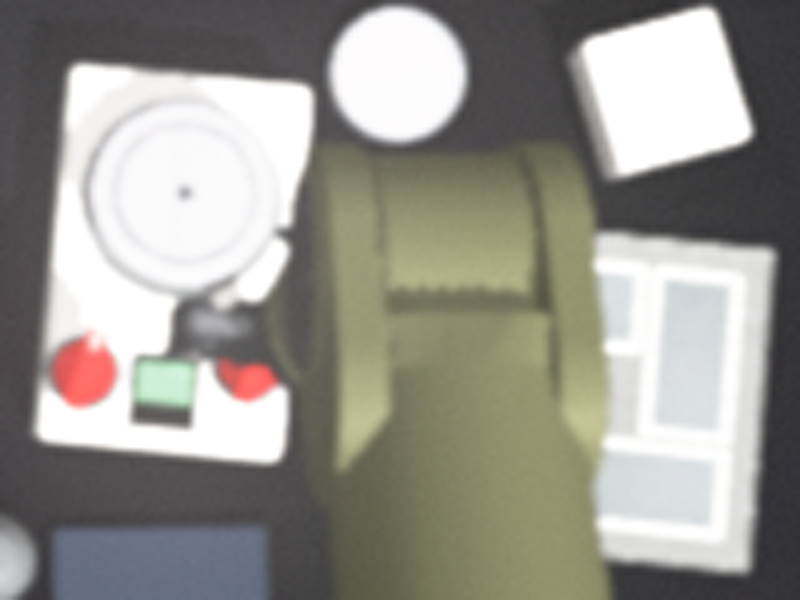

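View pics/scn1.png

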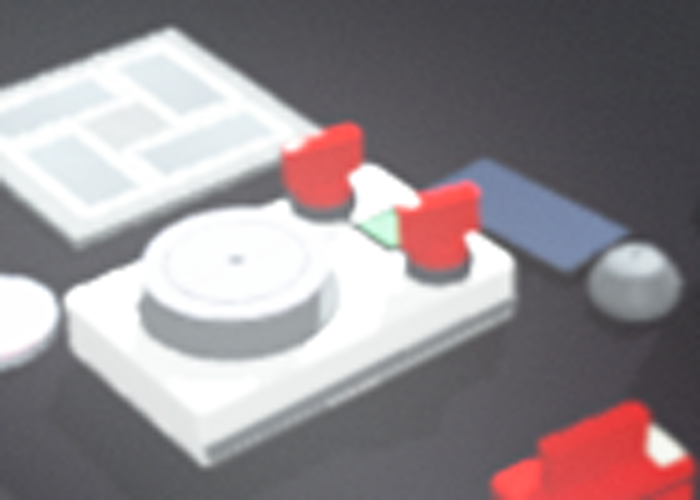

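The first wrist pose was taken while the arm was still settling. With it settled, all three cameras agree: the yellow overlays fit on slab, pan and red box. I'll remeasure the locks.

```bash
python3 - <<'E'
from h import *
p,s=wrist()
print("pan",wplane(p,(321.5/1.5,113/1.5),.085))
c=np.array([(240,30),(421,26),(417,299),(239,297)])/1.5
w=wplane(p,c,.055)[:,:2]; print("deck",w.round(4),w.mean(0))
for i,j in((0,3),(1,2)): d=w[i]-w[j]; print(np.arctan2(d[1],d[0]))
save("w1d.png",p["color"],(150,130,290,210),5.5)
m=cmask(p,"red")
E
```

```text
pan [[ 0.61176029 -0.03880888  0.085     ]]
deck [[ 0.704   0.0307]
 [ 0.6856 -0.1271]
 [ 0.4402 -0.1034]
 [ 0.4577  0.0639]] [ 0.571882   -0.03395237]
-0.13397140205231914
-0.09647144925102691
```

View pics/w1d.png

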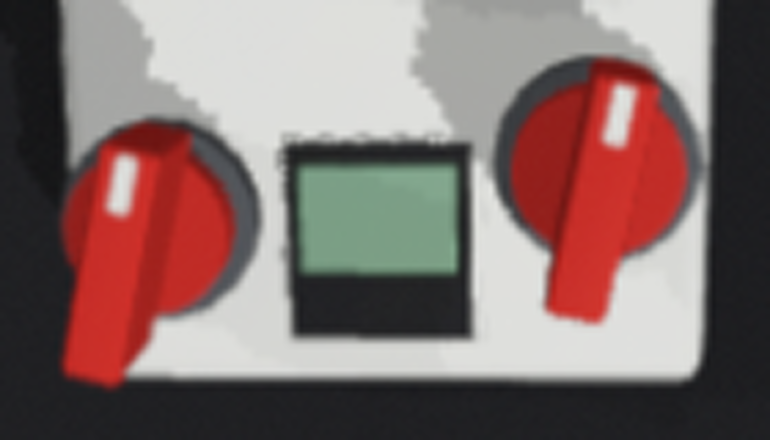

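```bash
python3 - <<'E'
from h import *
p,s=wrist(); 
L=np.array([(105,145),(158,150),(118,386),(63,373)])/5.5+[150,130]
R=np.array([(595,75),(658,92),(603,323),(546,308)])/5.5+[150,130]
a=-.11; B=np.array([[np.cos(a),-np.sin(a)],[np.sin(a),np.cos(a)]]); pc=np.array([.611,-.0378])
for z in(.095,.1,.105,.11):
  for n,c in(("L",L),("R",R)):
    w=wplane(p,c,z)[:,:2]; d=(w[0]+w[1]-w[2]-w[3])/2; 
    print(z,n,"ctr",w.mean(0).round(4),"bal",((w.mean(0)-pc)@B).round(4),"len",np.hypot(*d).round(4),"yaw",np.arctan2(d[1],d[0]).round(3))
# disc ctr (dark, just above deck)
for n,c in(("L",(160,218)),("R",(598,157))):
  for z in (.06,.065):
    w=wplane(p,np.array(c)/5.5+[150,130],z)[0,:2]; print(n,z,w.round(4),((w-pc)@B).round(4))
# scene: bar top z: project candidate bars
t=optics.read_camera("scene")
print(s["position"],tyaw(s),s["joint_pos"].round(2) if hasattr(s["joint_pos"],'round') else s["joint_pos"])
out=t["color"].copy(); out=cv2.resize(out,None,fx=5,fy=5)
for z,col in((.095,(255,255,0)),(.105,(0,255,0))):
  for c in(L,R):
    w=wplane(p,c,z); w2=w.copy(); w2[:,2]-=.032
    for ww in(w,w2): cv2.polylines(out,[np.int32(proj(t,ww)*5)],True,col,1)
cv2.imwrite("pics/scl.png",out[680:1100,980:1600,::-1])
E
```

```text
0.095 L ctr [0.4936 0.0302] bal [-0.1242  0.0547] len 0.0559 yaw -0.346
0.095 R ctr [ 0.4972 -0.0814] bal [-0.1083 -0.0558] len 0.0531 yaw -0.304
0.1 L ctr [0.4947 0.0285] bal [-0.1229  0.0532] len 0.0551 yaw -0.346
0.1 R ctr [ 0.4983 -0.0814] bal [-0.1072 -0.0557] len 0.0523 yaw -0.304
0.105 L ctr [0.4958 0.0269] bal [-0.1216  0.0517] len 0.0543 yaw -0.346
0.105 R ctr [ 0.4994 -0.0815] bal [-0.1061 -0.0556] len 0.0516 yaw -0.304
0.11 L ctr [0.497  0.0253] bal [-0.1203  0.0502] len 0.0535 yaw -0.346
0.11 R ctr [ 0.5005 -0.0815] bal [-0.1051 -0.0556] len 0.0508 yaw -0.304
L 0.06 [0.4963 0.0265] [-0.121   0.0514]
L 0.065 [0.4973 0.0251] [-0.1199  0.05  ]
R 0.06 [ 0.5005 -0.0817] [-0.105  -0.0557]
R 0.065 [ 0.5015 -0.0817] [-0.1041 -0.0557]
[ 0.49187832 -0.07615552  0.30133049] -0.09028114723432727 [ 0.37  0.26 -0.35  1.7   0.1   1.2  -1.67]
```

View pics/scl.png

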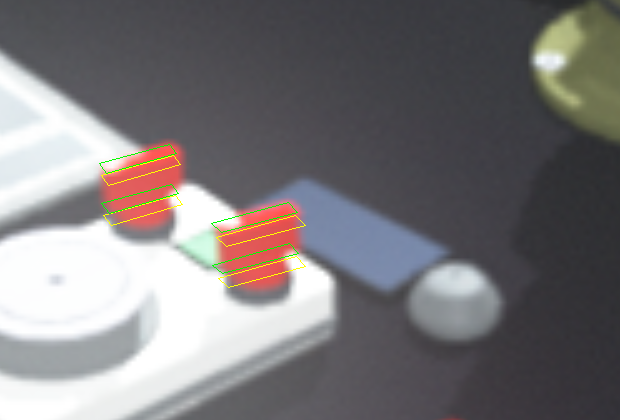

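Lock centres are about L (0.496, 0.026) and R (0.500, -0.0815), with bar yaw about -0.32. I'll take the grasp at a half turn so joint 7 has range both ways.

Emit:
{"api": "move_arm", "payload": {
  "steps": [
    [0.2,-0.1,-1,0.18],
    [0.4,-0.2,-2,0.36],
    [0.5,-0.3,-3,0.54],
    [0.6,-0.4,-4,0.72],
    [0.7,-0.5,-5,0.9],
    [0.8,-0.6,-6,1.08],
    [0.8,-0.6,-7,1.26],
    [0.8,-0.6,-8,1.44],
    [0.8,-0.6,-9,1.62],
    [0.8,-0.6,-10,1.8]
  ],
  "grip": -0.05
}}

```text
time_s: 4.4
position: [0.5002, -0.0814, 0.201]
tcp_rot: [0.654, 0.757, 0.0, 0.0]
force: [-1.2, 0.1, -0.2]
gripper_width: 0.522
```

Emit:
{"api": "move_arm", "payload": {
  "steps": [
    [0,0,0,0.18],
    [0,0,0,0.36],
    [0,0,0,0.54],
    [0,0,0,0.72],
    [0,0,0,0.9],
    [0,0,0,1.08],
    [0,0,0,1.13],
    [0,0,0,1.13],
    [0,0,0,1.13]
  ]
}}

```text
time_s: 5.52
position: [0.5002, -0.0812, 0.2013]
tcp_rot: [0.15, 0.989, -0.0, 0.0]
force: [0.7, 1.2, -0.5]
gripper_width: 0.523
```

```bash
python3 - <<'E'
from h import *
p,s=wrist(); print(s["position"],tyaw(s),np.round(s["joint_pos"],2))
save("w2.png",p["color"],None,1.5)
print(wproj(p,[[.5003,-.0815,.107],[.5003,-.0815,.06],[.4963,.0262,.107],[.611,-.0378,.085]])*1.5)
E
```

```text
[ 0.50017886 -0.08123817  0.2012824 ] 2.8400561261099315 [ 0.8   0.51 -1.04  1.85  0.5   1.08  0.84]
[[383.14537242 302.30307023]
 [383.26285089 279.22512498]
 [561.53117325 242.57773718]
 [489.26291492 416.49613943]]
```

View pics/w2.png

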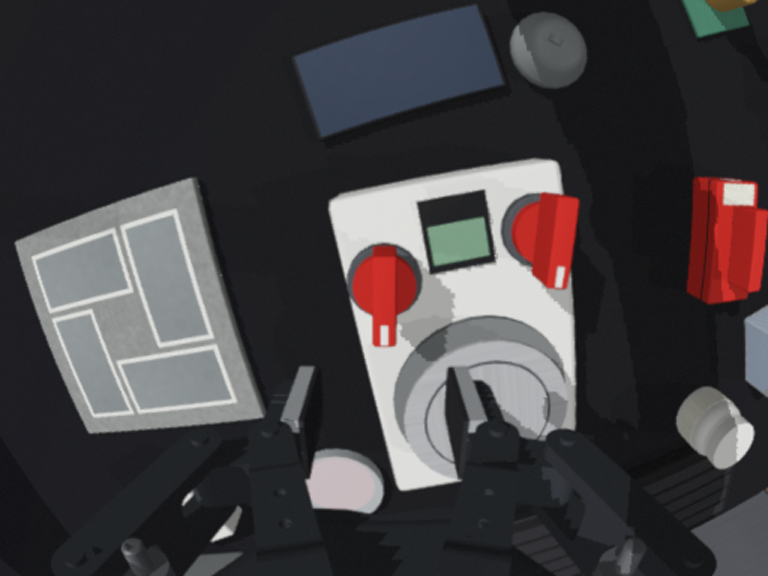

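Image confirms alignment: the bar lies vertical at (384,245–345), matching the predicted centre (383,302). Descend and grip.

Emit:
{"api": "move_arm", "payload": {
  "steps": [
    [0,0,-4,0],
    [0,0,-8,0],
    [0,0,-10.5,0],
    [0,0,-11.7,0],
    [0,0,-11.9,0],
    [0,0,-11.9,0]
  ]
}}

```text
time_s: 6.32
position: [0.5008, -0.0809, 0.083]
tcp_rot: [0.149, 0.989, -0.0, 0.001]
force: [0.3, 0.1, -0.3]
gripper_width: 0.52
```

Emit:
{"api": "move_arm", "payload": {
  "steps": [
    [0,0,0,0],
    [0,0,0,0],
    [0,0,0,0],
    [0,0,0,0],
    [0,0,0,0]
  ],
  "grip": 1
}}

```text
time_s: 6.95
position: [0.5006, -0.0809, 0.0831]
tcp_rot: [0.149, 0.989, -0.0, 0.001]
force: [-1.8, -0.2, 6.7]
gripper_width: 0.155
```

Emit:
{"api": "move_arm", "payload": {
  "steps": [
    [0,0,0,0.05],
    [0,0,0,0.1],
    [0,0,0,0.14],
    [0,0,0,0.14]
  ]
}}

```text
time_s: 7.45
position: [0.5006, -0.0809, 0.0831]
tcp_rot: [0.08, 0.997, -0.0, 0.001]
force: [-2.1, 0.2, 6.9]
gripper_width: 0.15
```

```bash
python3 - <<'E'
from h import *
s=readout.sense(); print(s["position"],tyaw(s),s["force"],s["moment"],s["gripper_width"])
E
```

```text
[ 0.50063485 -0.08092072  0.08306889] 2.982387107185707 [-2.0821702   0.15828433  6.90324404] [-0.02813421  0.17866033  0.1177412 ] 0.15000276886607808
```

Width is unchanged and the moment is near friction level, so it turns positive. Continue to the stop.

Emit:
{"api": "move_arm", "payload": {
  "steps": [
    [0,0,0,0.15],
    [0,0,0,0.3],
    [0,0,0,0.45],
    [0,0,0,0.6],
    [0,0,0,0.75],
    [0,0,0,0.9],
    [0,0,0,1.05],
    [0,0,0,1.15],
    [0,0,0,1.2],
    [0,0,0,1.2]
  ]
}}

```text
time_s: 8.7
position: [0.5006, -0.0808, 0.0831]
tcp_rot: [-0.497, 0.868, -0.0, 0.001]
force: [-1.8, -0.5, 6.5]
gripper_width: 0.152
```

```bash
python3 - <<'E'
from h import *
s=readout.sense(); print(s["position"],tyaw(s),s["force"],s["moment"],s["gripper_width"],np.round(s["joint_pos"],2))
E
```

```text
[ 0.5006006  -0.08075332  0.08308286] -2.1007268739656717 [-1.83468165 -0.51509767  6.49307455] [0.03516636 0.25945897 0.08540049] 0.15223201963908817 [ 0.84  0.81 -1.25  1.99  0.91  1.05  1.77]
```

Emit:
{"api": "move_arm", "payload": {
  "steps": [
    [0,0,0,0.04],
    [0,0,0,0.08],
    [0,0,0,0.08]
  ]
}}

```text
time_s: 9.07
position: [0.5006, -0.0807, 0.0831]
tcp_rot: [-0.531, 0.848, -0.0, 0.001]
force: [-1.6, 0.6, 6.5]
gripper_width: 0.146
```

```bash
python3 - <<'E'
from h import *
s=readout.sense(); print(s["position"],tyaw(s)+2*np.pi-2.84,s["force"],s["moment"],s["gripper_width"],np.round(s["joint_pos"],2))
E
```

```text
[ 0.50060766 -0.08074871  0.08308919] 1.4206459740173285 [-1.55090248  0.59720547  6.54584213] [ 0.20351708  0.27697043 -0.6304887 ] 0.14558583845704562 [ 0.85  0.82 -1.26  1.99  0.92  1.07  1.84]
```

Moment jumped to -0.63 N·m at 1.42 rad, which is the stop. This is the positive lock, so the left one must go negative.

Emit:
{"api": "move_arm", "payload": {
  "steps": [
    [0,0,0,0],
    [0,0,0,0],
    [0,0,0,0],
    [0,0,3,0],
    [0,0,8,0],
    [0,0,11.9,0]
  ],
  "grip": -0.05
}}

```text
time_s: 9.82
position: [0.5003, -0.0807, 0.2028]
tcp_rot: [-0.531, 0.847, 0.0, 0.0]
force: [1.2, -0.9, -0.1]
gripper_width: 0.524
```

Emit:
{"api": "move_arm", "payload": {
  "steps": [
    [0,2,0,-0.18],
    [0,4,0,-0.36],
    [0,6,0,-0.54],
    [0,8,0,-0.72],
    [0,9.5,0,-0.9],
    [-0.4,10.7,0,-1.08],
    [-0.4,10.7,0,-1.26],
    [-0.4,10.7,0,-1.44],
    [-0.4,10.7,0,-1.46],
    [-0.4,10.7,0,-1.46]
  ]
}}

```text
time_s: 11.08
position: [0.4961, 0.0261, 0.2013]
tcp_rot: [0.167, 0.986, -0.0, -0.0]
force: [-0.1, -0.1, -0.8]
gripper_width: 0.528
```

```bash
python3 - <<'E'
from h import *
p,s=wrist(); print(s["position"],tyaw(s),np.round(s["joint_pos"],2))
save("w3.png",p["color"],None,1.5)
print(wproj(p,[[.4963,.0262,.107],[.611,-.0378,.085]])*1.5)
E
```

```text
[0.49612494 0.02605661 0.20125777] 2.805383909707128 [ 0.54  0.45 -0.94  1.87  0.43  1.03  0.66]
[[383.88760684 302.1809119 ]
 [353.13156538 459.08771104]]
```

View pics/w3.png

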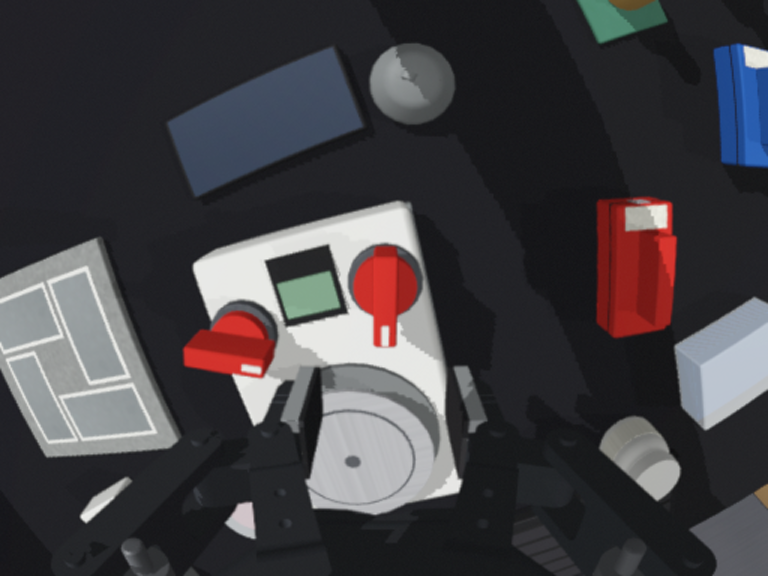

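The right lock is turned (bar at (230,352)). The left bar at (385,297) lies centred under the tool, and the pan dot at (352,462) matches the predicted (353,459).

Emit:
{"api": "move_arm", "payload": {
  "steps": [
    [0,0,-4,0],
    [0,0,-8,0],
    [0,0,-10.5,0],
    [0,0,-11.7,0],
    [0,0,-11.9,0],
    [0,0,-11.9,0]
  ]
}}

```text
time_s: 11.88
position: [0.4967, 0.0262, 0.083]
tcp_rot: [0.169, 0.986, 0.0, 0.001]
force: [1.0, -0.4, 0.8]
gripper_width: 0.522
```

Emit:
{"api": "move_arm", "payload": {
  "steps": [
    [0,0,0,0],
    [0,0,0,0],
    [0,0,0,0],
    [0,0,0,0],
    [0,0,0,0]
  ],
  "grip": 1
}}

```text
time_s: 12.5
position: [0.4969, 0.0266, 0.0832]
tcp_rot: [0.169, 0.986, 0.0, 0.001]
force: [-1.3, 1.3, 6.7]
gripper_width: 0.151
```

Emit:
{"api": "move_arm", "payload": {
  "steps": [
    [0,0,0,-0.05],
    [0,0,0,-0.1],
    [0,0,0,-0.14],
    [0,0,0,-0.14]
  ]
}}

```text
time_s: 13.0
position: [0.4969, 0.0266, 0.0832]
tcp_rot: [0.238, 0.971, 0.0, 0.001]
force: [-0.4, 1.3, 5.6]
gripper_width: 0.152
```

```bash
python3 - <<'E'
from h import *
s=readout.sense(); print(s["position"],tyaw(s),s["force"],s["moment"],s["gripper_width"])
E
```

```text
[0.49689734 0.02664724 0.08317518] 2.6616934552821747 [-0.37647319  1.34770637  5.64832392] [ 0.19518787  0.18181224 -0.05962485] 0.151987281030905
```

Emit:
{"api": "move_arm", "payload": {
  "steps": [
    [0,0,0,-0.15],
    [0,0,0,-0.3],
    [0,0,0,-0.45],
    [0,0,0,-0.6],
    [0,0,0,-0.75],
    [0,0,0,-0.9],
    [0,0,0,-1.05],
    [0,0,0,-1.2],
    [0,0,0,-1.28],
    [0,0,0,-1.28]
  ]
}}

```text
time_s: 14.25
position: [0.4968, 0.0267, 0.0832]
tcp_rot: [0.77, 0.638, 0.001, 0.001]
force: [0.5, 1.3, 6.6]
gripper_width: 0.152
```

```bash
python3 - <<'E'
from h import *
s=readout.sense(); print(s["position"],tyaw(s)-2.805,s["force"],s["moment"],s["gripper_width"],np.round(s["joint_pos"],2))
E
```

```text
[0.49680099 0.02668584 0.08316846] -1.4221517694363854 [0.52407293 1.27170749 6.59249311] [0.17414248 0.29968127 0.49389139] 0.15166123968771414 [ 0.17  0.51 -0.39  2.02  0.31  0.66 -0.62]
```

Stop reached, with a moment of +0.49 N·m. Release and go to the small brass weight.

Emit:
{"api": "move_arm", "payload": {
  "steps": [
    [0,0,0,0],
    [0,0,0,0],
    [0,0,0,0],
    [0,0,3,0],
    [0,0,8,0],
    [0,0,13,0],
    [-2,3,16,0],
    [-4,7,16,0],
    [-6.5,11,16,0],
    [-9,15,16,0]
  ],
  "grip": -0.05
}}

```text
time_s: 15.5
position: [0.4053, 0.177, 0.2424]
tcp_rot: [0.771, 0.637, 0.0, 0.0]
force: [0.5, -0.4, -0.1]
gripper_width: 0.525
```

Emit:
{"api": "move_arm", "payload": {
  "steps": [
    [-2.5,4,0,0],
    [-5,8,0,0],
    [-7.5,11.5,0,0],
    [-7.5,11.5,0,0],
    [-7.5,11.5,0,0],
    [-7.5,11.5,0,0]
  ],
  "grip": -0.4
}}

```text
time_s: 16.25
position: [0.332, 0.2899, 0.2421]
tcp_rot: [0.771, 0.636, -0.0, 0.0]
force: [-0.3, -0.2, -0.0]
gripper_width: 0.702
```

```bash
python3 - <<'E'
from h import *
p,s=wrist(); print(s["position"],tyaw(s),np.round(s["joint_pos"],2))
save("w4.png",p["color"],None,1.5)
print(wproj(p,[[.332,.295,.096],[.332,.295,.048],[.3361,.2872,.006]])*1.5)
E
```

```text
[0.33200775 0.28986133 0.24210483] 1.3794873015882818 [-0.27  0.24 -0.63  1.93  0.17  1.02 -1.17]
[[381.68207774 269.35033516]
 [381.81944852 253.50291497]
 [388.27235479 250.53690161]]
```

View pics/w4.png

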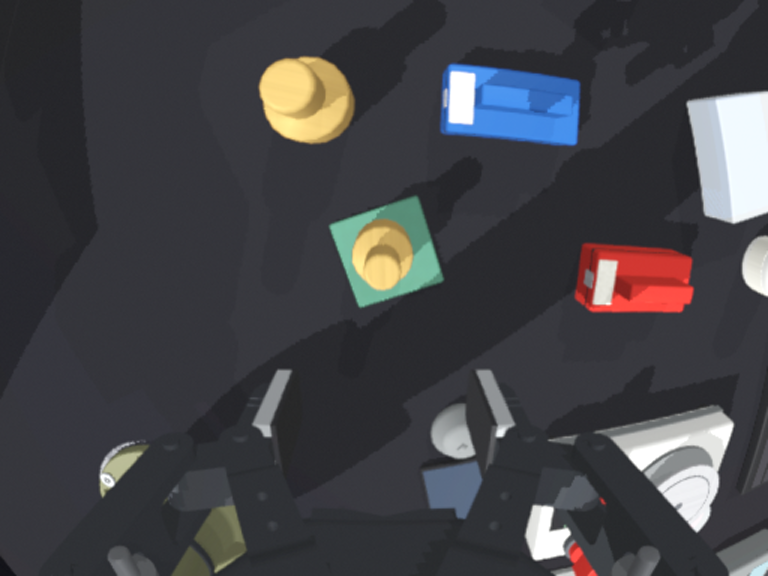

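The smaller weight, on the green mat, shows at (382,268) as predicted, so it is at (0.332, 0.295). The big look-alike at (305,98) is off the mat. The mat centre at (387,252) gives (0.336, 0.287). Grasp it.

Emit:
{"api": "move_arm", "payload": {
  "steps": [
    [0,0.5,-5,0],
    [0,0.5,-10,0],
    [0,0.5,-15,0],
    [0,0.5,-17.5,0],
    [0,0.5,-18,0],
    [0,0.5,-18,0]
  ]
}}

```text
time_s: 17.05
position: [0.3317, 0.296, 0.0627]
tcp_rot: [0.771, 0.637, 0.0, 0.0]
force: [-0.4, -0.2, -0.1]
gripper_width: 0.7
```

Emit:
{"api": "move_arm", "payload": {
  "steps": [
    [0,0,0,0],
    [0,0,0,0],
    [0,0,0,0],
    [0,0,0,0],
    [0,0,0,0],
    [0,0,0,0]
  ],
  "grip": 1
}}

```text
time_s: 17.8
position: [0.332, 0.2963, 0.0634]
tcp_rot: [0.771, 0.637, 0.001, 0.0]
force: [0.2, -0.5, 7.7]
gripper_width: 0.285
```

Emit:
{"api": "move_arm", "payload": {
  "steps": [
    [0,0,0.5,0],
    [0,0,2,0],
    [0,0,5,0],
    [0,0,9,0],
    [0,0,13,0],
    [0,0,14,0],
    [0,0,14,0]
  ]
}}

```text
time_s: 18.68
position: [0.3312, 0.2955, 0.202]
tcp_rot: [0.771, 0.637, 0.0, 0.0]
force: [-0.5, 0.2, -6.5]
gripper_width: 0.285
```

```bash
python3 - <<'E'
from h import *
p,s=wrist(); print(s["position"],tyaw(s),s["gripper_width"],s["force"])
save("w5.png",p["color"],None,1.5)
E
```

```text
[0.33117654 0.29554977 0.20200014] 1.3812782929501037 0.2848347331770567 [-0.48577065  0.23880749 -6.47004708]
```

View pics/w5.png

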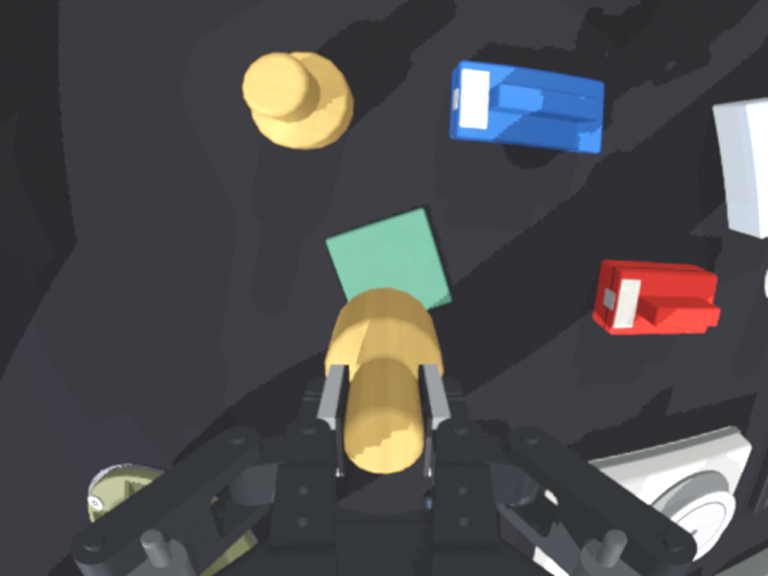

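Emit:
{"api": "move_arm", "payload": {
  "steps": [
    [3,-3.5,1,0],
    [6,-7,2,0],
    [9,-10.7,2,0],
    [12,-14.3,2,0],
    [15,-17.8,2,0],
    [18,-21.4,2,0],
    [21,-25,2,0],
    [24,-28.5,2,0],
    [26.5,-31.5,2,0],
    [27.9,-33.2,2,0]
  ]
}}

```text
time_s: 19.98
position: [0.6102, -0.0386, 0.2189]
tcp_rot: [0.771, 0.636, -0.002, -0.001]
force: [0.2, 0.5, -5.2]
gripper_width: 0.287
```

Emit:
{"api": "move_arm", "payload": {
  "steps": [
    [0,0,-2,0],
    [0,0,-3,0],
    [0,0,-4,0],
    [0,0,-4,0]
  ]
}}

```text
time_s: 20.48
position: [0.6095, -0.0357, 0.1812]
tcp_rot: [0.77, 0.638, -0.001, -0.001]
force: [0.1, -0.4, -4.7]
gripper_width: 0.282
```

```bash
python3 - <<'E'
from h import *
p,s=wrist(); print(s["position"],tyaw(s),s["gripper_width"],s["force"],np.round(s["joint_pos"],2))
save("w6.png",p["color"],None,1.5)
print(wproj(p,[[.611,-.0378,.085]])*1.5)
c=optics.read_camera("scene"); save("s6.png",c["color"],(160,100,300,240),4)
E
```

```text
[ 0.60952538 -0.03566561  0.18115122] 1.3825395224047456 0.28243259270043863 [ 0.09917345 -0.43193331 -4.66797634] [ 0.32  0.55 -0.48  1.61  0.29  1.05 -0.44]
[[386.87114209 303.65556302]]
```

View pics/w6.png

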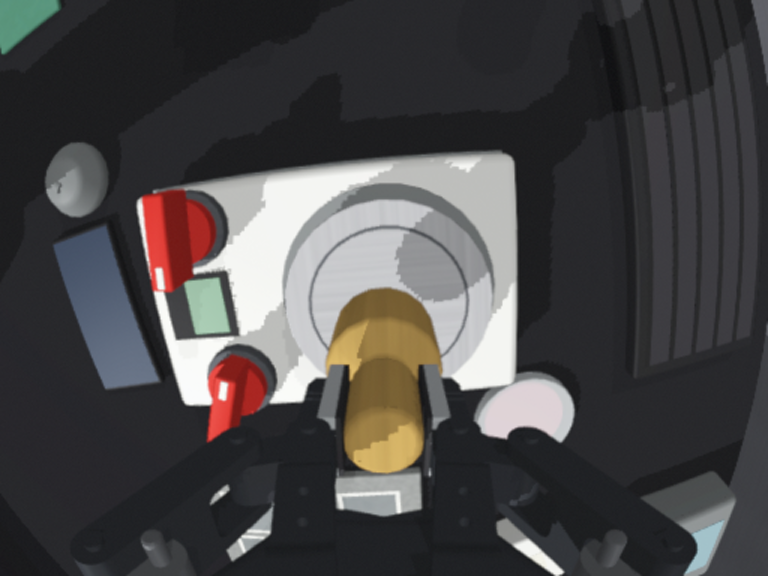

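View pics/s6.png

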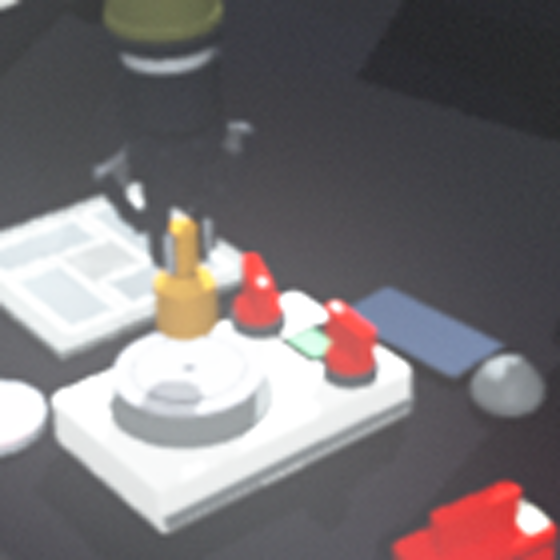

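The weight hangs over the pan and both bars are turned. Lower it gently.

Emit:
{"api": "move_arm", "payload": {
  "steps": [
    [0.1,-0.1,-1.5,0],
    [0.1,-0.1,-3,0],
    [0.1,-0.1,-3.5,0],
    [0.1,-0.1,-3.8,0],
    [0.1,-0.1,-4.1,0],
    [0.1,-0.1,-4.3,0],
    [0.1,-0.1,-4.4,0],
    [0.1,-0.1,-4.4,0]
  ]
}}

```text
time_s: 21.58
position: [0.6114, -0.0369, 0.1386]
tcp_rot: [0.771, 0.637, 0.0, 0.0]
force: [-0.3, -0.2, -2.6]
gripper_width: 0.284
```

Emit:
{"api": "move_arm", "payload": {
  "steps": [
    [0,0,-0.2,0],
    [0,0,-0.4,0],
    [0,0,-0.4,0]
  ]
}}

```text
time_s: 21.95
position: [0.6114, -0.037, 0.1344]
tcp_rot: [0.771, 0.637, 0.0, 0.0]
force: [0.3, -1.1, 0.6]
gripper_width: 0.286
```

Emit:
{"api": "move_arm", "payload": {
  "steps": [
    [0,0,0,0],
    [0,0,0,0],
    [0,0,0,0],
    [0,0,1.5,0],
    [0,0,4,0],
    [0,0,7,0],
    [0,0,8,0],
    [0,0,8,0]
  ],
  "grip": -0.3
}}

```text
time_s: 22.95
position: [0.6115, -0.037, 0.215]
tcp_rot: [0.771, 0.637, 0.0, 0.001]
force: [-0.2, -0.1, -0.8]
gripper_width: 0.651
```

```bash
python3 - <<'E'
from h import *
p,s=wrist(); print(s["position"],tyaw(s),s["gripper_width"],s["force"])
save("w7.png",p["color"],None,1.5)
print(wproj(p,[[.611,-.0378,.077],[.611,-.0378,.077+.042],[.611,-.0378,.167]])*1.5)
E
```

```text
[ 0.61147003 -0.0369846   0.21496911] 1.3817629651209515 0.6513682916510997 [-0.18055799 -0.07927138 -0.84584231]
[[382.3935012  281.4132435 ]
 [382.45333779 302.26979471]
 [382.55185069 335.86667371]]
```

View pics/w7.png

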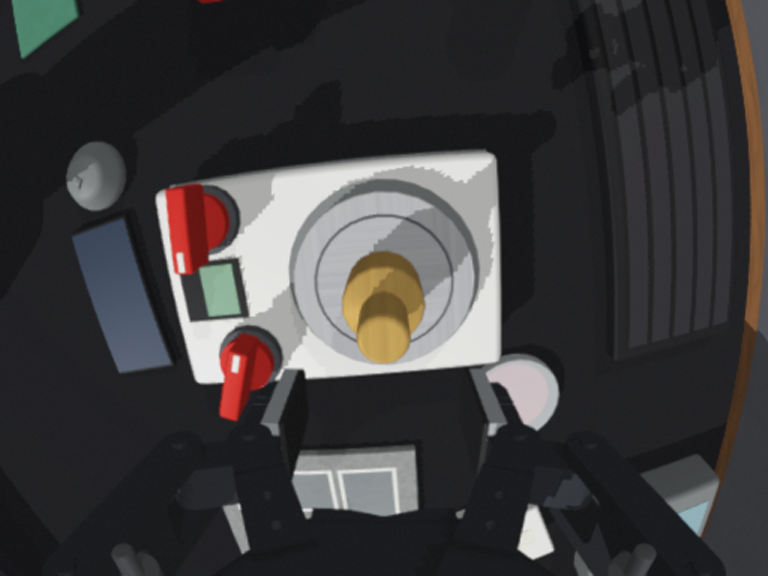

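The weight stands upright and centred on the pan, its top at (384,335) against (383,336) predicted. Wait a second, then check whether red or blue has been knocked and pick the weight back up.

Emit:
{"api": "move_arm", "payload": {
  "steps": [
    [0,0,0,0],
    [0,0,0,0],
    [0,0,0,0],
    [0,0,0,0],
    [0,0,0,0],
    [0,0,0,0],
    [0,0,0,0]
  ]
}}

```text
time_s: 23.88
position: [0.6112, -0.037, 0.2143]
tcp_rot: [0.771, 0.637, 0.0, 0.0]
force: [0.9, -0.6, -0.3]
gripper_width: 0.649
```

Emit:
{"api": "move_arm", "payload": {
  "steps": [
    [0,0,-3,0],
    [0,0,-6,0],
    [0,0,-7.7,0],
    [0,0,-8,0],
    [0,0,-8,0]
  ]
}}

```text
time_s: 24.5
position: [0.6117, -0.0368, 0.1349]
tcp_rot: [0.771, 0.637, 0.0, 0.0]
force: [-0.5, 0.0, -0.0]
gripper_width: 0.65
```

Emit:
{"api": "move_arm", "payload": {
  "steps": [
    [0,0,0,0],
    [0,0,0,0],
    [0,0,0,0],
    [0,0,0,0],
    [0,0,0,0],
    [0,0,0,0]
  ],
  "grip": 1
}}

```text
time_s: 25.25
position: [0.6116, -0.037, 0.1344]
tcp_rot: [0.771, 0.637, 0.0, 0.0]
force: [0.8, 0.4, 0.7]
gripper_width: 0.286
```

Emit:
{"api": "move_arm", "payload": {
  "steps": [
    [0,0,0.5,0],
    [0,0,1.5,0],
    [0,0,4,0],
    [0,0,7,0],
    [-3,3.5,8,0],
    [-6,7,8,0],
    [-9,10.7,8,0],
    [-12,14.3,8,0],
    [-15,17.8,8,0],
    [-18,21.4,8,0]
  ]
}}

```text
time_s: 26.5
position: [0.4293, 0.1775, 0.2144]
tcp_rot: [0.771, 0.637, -0.001, -0.0]
force: [1.5, 0.7, -4.2]
gripper_width: 0.291
```

Emit:
{"api": "move_arm", "payload": {
  "steps": [
    [-3,3.5,0,0],
    [-6,7,0,0],
    [-8.5,10,0,0],
    [-9.5,11.1,-2,0],
    [-9.5,11.1,-6,0],
    [-9.5,11.1,-10,0],
    [-9.5,11.1,-11,0],
    [-9.5,11.1,-11,0],
    [-9.5,11.1,-11,0]
  ]
}}

```text
time_s: 27.62
position: [0.3369, 0.2886, 0.1056]
tcp_rot: [0.771, 0.637, 0.001, 0.0]
force: [-0.0, 0.5, -5.2]
gripper_width: 0.285
```

```bash
python3 - <<'E'
from h import *
p,s=wrist(); print(s["position"],tyaw(s),s["gripper_width"],s["force"])
save("w8.png",p["color"],None,1.5)
print(wproj(p,[[.336,.2872,.006]])*1.5)
E
```

```text
[0.33689504 0.28861838 0.10558098] 1.3815047652887986 0.28496903250627736 [-0.04363074  0.52217746 -5.22313963]
[[381.92689498 301.58232549]]
```

View pics/w8.png

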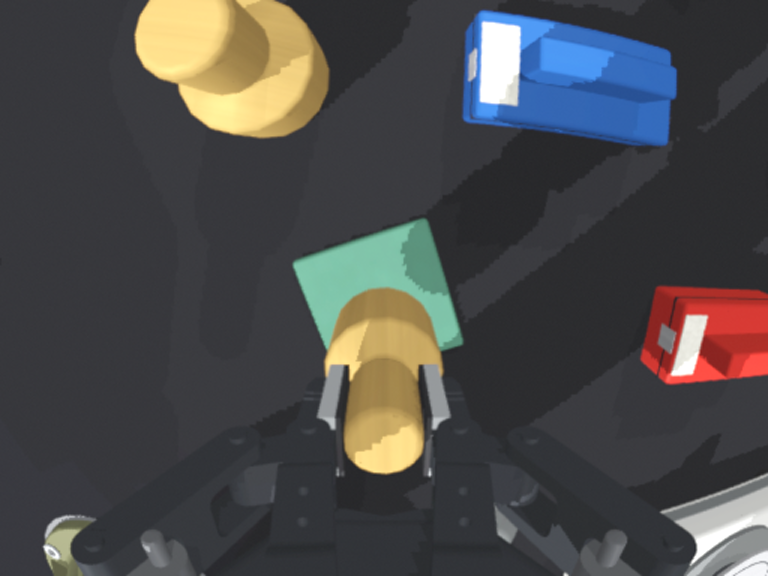

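Emit:
{"api": "move_arm", "payload": {
  "steps": [
    [0,0,-2,0],
    [0,0,-3.2,0],
    [0,0,-3.8,0],
    [0,0,-4.1,0],
    [0,0,-4.2,0],
    [0,0,-4.2,0]
  ]
}}

```text
time_s: 28.42
position: [0.3364, 0.2882, 0.0635]
tcp_rot: [0.771, 0.637, 0.001, 0.0]
force: [-2.6, -2.8, 9.3]
gripper_width: 0.286
```

```bash
python3 - <<'E'
from h import *
s=readout.sense(); print(s["position"],s["force"])
E
```

```text
[0.33635315 0.28820365 0.06348301] [-2.61479424 -2.75943009  9.33480688]
```

The weight is down on the mat. Release, retreat, and swing over the red box.

Emit:
{"api": "move_arm", "payload": {
  "steps": [
    [0,0,0,0],
    [0,0,0,0],
    [0,0,0,0],
    [0,0,2,0],
    [0,0,6,0],
    [0,0,11,0],
    [0,0,15.7,0],
    [3,-0.9,15.7,0.18],
    [6,-1.8,15.7,0.36],
    [9,-2.6,15.7,0.54]
  ],
  "grip": -0.3
}}

```text
time_s: 29.68
position: [0.4271, 0.2616, 0.2195]
tcp_rot: [0.57, 0.821, 0.0, 0.0]
force: [-0.6, 0.0, 0.4]
gripper_width: 0.649
```

Emit:
{"api": "move_arm", "payload": {
  "steps": [
    [3,-0.9,0,0.18],
    [6,-1.8,0,0.36],
    [9,-2.6,0,0.54],
    [12,-3.3,0,0.72],
    [13.7,-3.7,0,0.9],
    [13.7,-3.7,0,1.016],
    [13.7,-3.7,0,1.016],
    [13.7,-3.7,0,1.016]
  ]
}}

```text
time_s: 30.68
position: [0.563, 0.2251, 0.2192]
tcp_rot: [0.103, 0.995, -0.0, -0.0]
force: [0.1, 0.3, 0.3]
gripper_width: 0.651
```

```bash
python3 - <<'E'
from h import *
p,s=wrist(); print(s["position"],tyaw(s),s["gripper_width"],np.round(s["joint_pos"],2))
P=[optics.read_camera("scene"),optics.read_camera("top")]
out=p["color"].copy()
(q,c),_=locate_box("red",(.5634,.2256),P[:1],yaws=[2.94,1.9,.8]); print(q,c)
for V in SOL["box"]:
    for q,col in(((.5634,.2256,2.937),(255,255,0)),):
        a,b=np.cos(q[2]),np.sin(q[2]); W=np.c_[V[:,0]*a-V[:,1]*b+q[0],V[:,0]*b+V[:,1]*a+q[1],V[:,2]]
        cv2.polylines(out,[cv2.convexHull(wproj(p,W).astype(np.float32)).astype(np.int32)],True,col,1)
save("w9.png",out,None,1.5); save("t9.png",P[1]["color"],None,1.5);
E
```

```text
[0.56296122 0.22509996 0.2192499 ] 2.935572598895585 0.6509085439181388 [ 0.13  0.62 -0.96  1.57  0.53  1.23  0.45]
[0.5817009  0.20559903 3.00425178] 0.13694117647058823
```

View pics/w9.png

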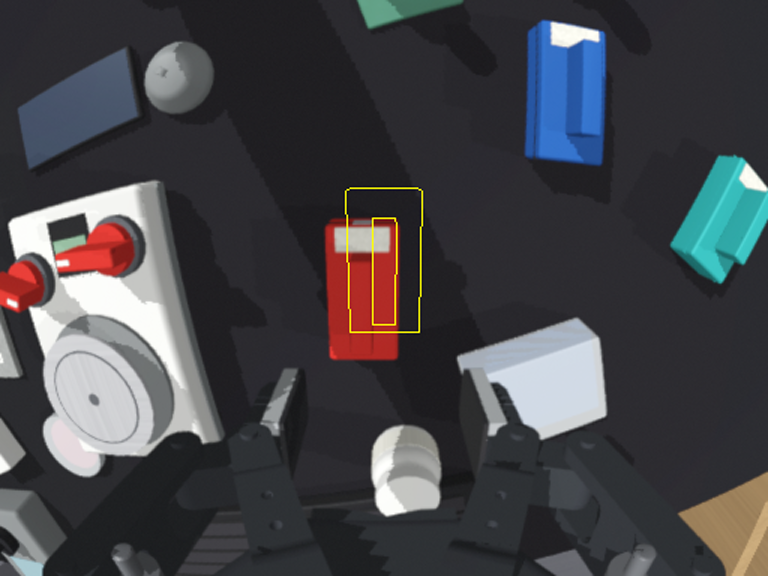

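View pics/t9.png

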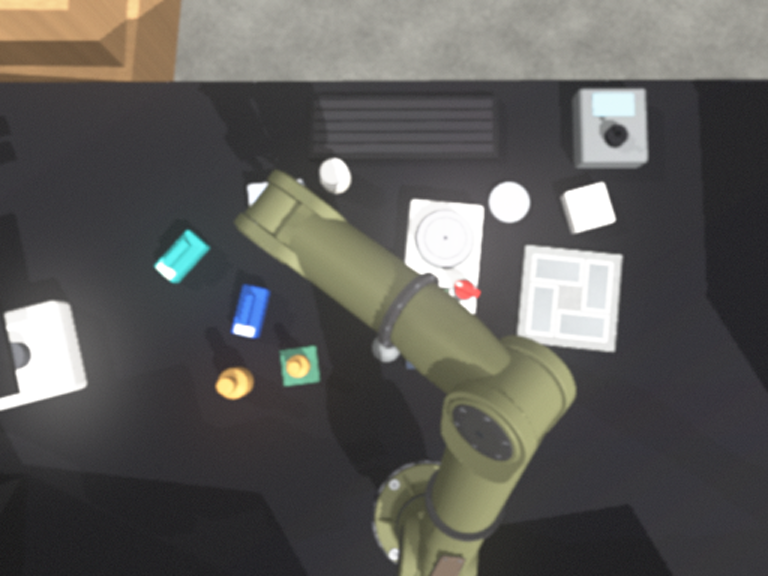

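The red box has been knocked aside: the old outline no longer fits, and it now sits at (363,290). I'll refit it in the wrist image.

```bash
cat >> h.py <<'E'
def wrender(p,parts,q,z0=0):
    c,s=np.cos(q[2]),np.sin(q[2]); m=np.zeros((384,512),np.uint8)
    for V in parts:
        W=np.c_[V[:,0]*c-V[:,1]*s+q[0],V[:,0]*s+V[:,1]*c+q[1],V[:,2]+z0]
        h=cv2.convexHull(wproj(p,W).astype(np.float32)); cv2.fillConvexPoly(m,np.round(h*16).astype(np.int32),255,cv2.LINE_AA,4)
    return m/255.
def wbox(p,color,guess,z0=0,R=60,draw=None):
    c=wproj(p,[guess[0],guess[1],z0+.03])[0]; n=near(p,c,R)
    m=cmask(p,color)
    if draw is None: pass
    h=cv2.cvtColor(p["color"],cv2.COLOR_RGB2HSV).astype(int)
    core=fillm(m&n); hull=np.zeros_like(core); k,_=cv2.findContours(core,0,2)
    cv2.fillConvexPoly(hull,cv2.convexHull(np.vstack(k)),1)
    lab=((h[...,1]<70)&(h[...,2]>120)).astype(bool)&(cv2.dilate(hull,np.ones((7,7)))>0)
    mm=fillm(core.astype(bool)|lab|False)
    mm=cv2.morphologyEx(mm,cv2.MORPH_CLOSE,np.ones((3,3)))
    def cost(q): return np.abs(wrender(p,SOL["box"],q,z0)-mm).sum()/mm.sum()
    x0=np.array(guess,float); best=None
    for y in (x0[2],x0[2]+.3,x0[2]-.3):
        x=np.array([x0[0],x0[1],y]); r=minimize(cost,x,method="Nelder-Mead",options=dict(initial_simplex=x+np.array([[0,0,0],[.012,0,0],[0,.012,0],[0,0,.15]]),xatol=1e-4,fatol=1e-5,maxiter=300))
        if best is None or r.fun<best.fun: best=r
    q=best.x
    if draw:
        out=p["color"].copy()
        for V in SOL["box"]:
            a,b=np.cos(q[2]),np.sin(q[2]); W=np.c_[V[:,0]*a-V[:,1]*b+q[0],V[:,0]*b+V[:,1]*a+q[1],V[:,2]+z0]
            cv2.polylines(out,[cv2.convexHull(wproj(p,W).astype(np.float32)).astype(np.int32)],True,(255,255,0),1)
        save(draw,out,None,1.5)
    return q,best.fun
E
python3 - <<'E'
from h import *
p,s=wrist(); print(s["position"])
print(wbox(p,"red",(.58,.206,2.96),draw="w10.png"))
print(wbox(p,"blue",(.458,.395,2.94),draw="w10b.png"))
E
```

```text
[0.56304035 0.22515238 0.21948823]
(array([0.58408483, 0.2036817 , 2.93652163]), np.float64(0.04341612970276449))
(array([0.45809185, 0.39473987, 2.91130961]), np.float64(0.05914374145964011))
```

View pics/w10.png

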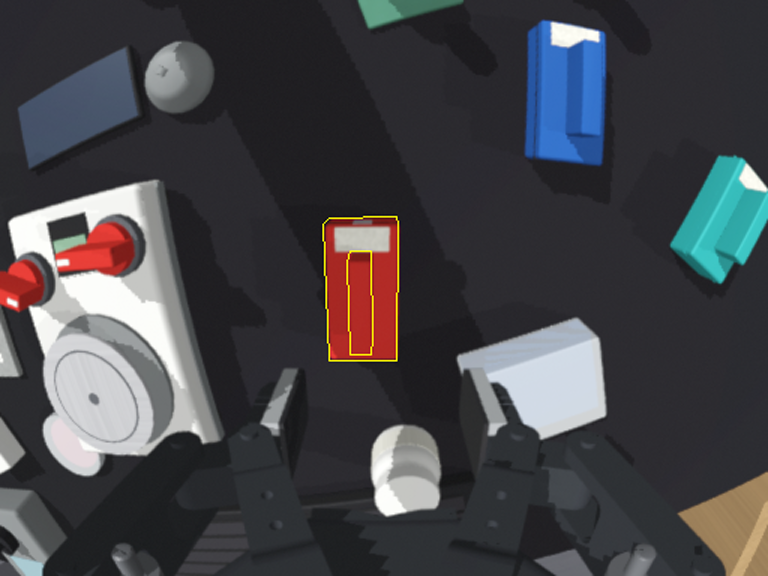

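The overlay fits: red is at (0.584, 0.204), yaw 2.937. Grasp the rib.

Emit:
{"api": "move_arm", "payload": {
  "steps": [
    [2.1,-2.15,-4,0],
    [2.1,-2.15,-9,0],
    [2.1,-2.15,-14,0],
    [2.1,-2.15,-16.5,0],
    [2.1,-2.15,-17.5,0],
    [2.1,-2.15,-17.5,0]
  ],
  "grip": 0
}}

```text
time_s: 31.62
position: [0.5843, 0.2038, 0.0445]
tcp_rot: [0.102, 0.995, 0.0, -0.0]
force: [0.2, 0.1, 0.6]
gripper_width: 0.497
```

Emit:
{"api": "move_arm", "payload": {
  "steps": [
    [0,0,0,0],
    [0,0,0,0],
    [0,0,0,0],
    [0,0,0,0],
    [0,0,0,0]
  ],
  "grip": 1
}}

```text
time_s: 32.25
position: [0.585, 0.2042, 0.0458]
tcp_rot: [0.102, 0.995, 0.001, 0.001]
force: [-0.5, 0.2, 7.6]
gripper_width: 0.169
```

```bash
python3 - <<'E'
from h import *
s=readout.sense(); print(s["position"],tyaw(s),s["force"],s["moment"])
E
```

```text
[0.58500762 0.20415565 0.04576908] 2.9376786183157373 [-0.54680177  0.22867337  7.63702724] [-0.04459981  0.10701752 -0.06575551]
```

Emit:
{"api": "move_arm", "payload": {
  "steps": [
    [0,0,0.5,0],
    [0,0,2,0],
    [0,0,5,0],
    [0,0,9,0],
    [0,0,13,0],
    [0,0,15,0],
    [0,0,15,0]
  ]
}}

```text
time_s: 33.12
position: [0.5847, 0.2041, 0.1965]
tcp_rot: [0.102, 0.995, 0.001, 0.002]
force: [-0.1, 0.2, -2.9]
gripper_width: 0.173
```

```bash
python3 - <<'E'
from h import *
p,s=wrist(); print(s["position"],tyaw(s),s["force"],s["moment"],s["gripper_width"])
save("w11.png",p["color"],None,1.5)
E
```

```text
[0.58468683 0.20411075 0.1965059 ] 2.937786952999266 [-0.08743483  0.15849448 -2.94872136] [-0.01827538 -0.02198331 -0.01500773] 0.1729591944182577
```

View pics/w11.png

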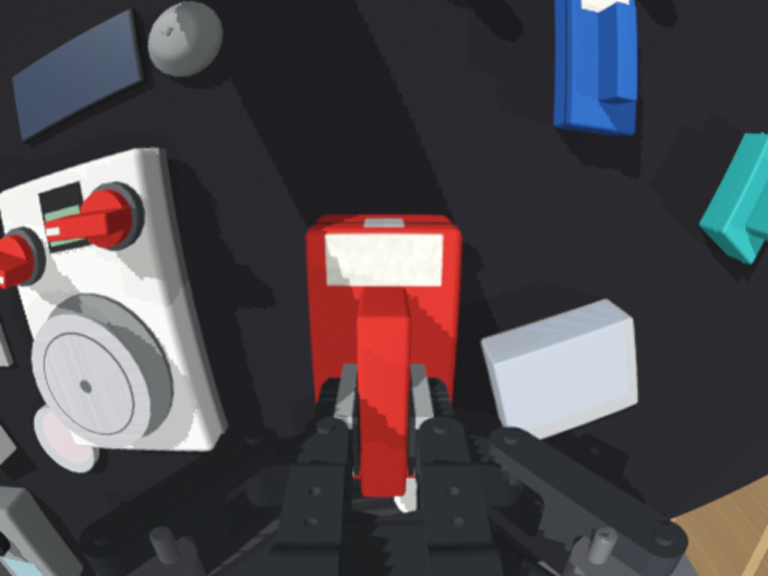

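Red is held squarely. Carry it to the pan.

Emit:
{"api": "move_arm", "payload": {
  "steps": [
    [0.4,-3.5,0,0],
    [0.8,-7.5,0,0],
    [1.3,-12,0,0],
    [1.8,-16.5,0,0],
    [2.3,-20.5,0,0],
    [2.65,-24.2,0,0],
    [2.65,-24.2,-2,0],
    [2.65,-24.2,-4,0],
    [2.65,-24.2,-4.5,0],
    [2.65,-24.2,-4.5,0]
  ]
}}

```text
time_s: 34.42
position: [0.6104, -0.0377, 0.1488]
tcp_rot: [0.101, 0.995, 0.0, -0.001]
force: [0.6, 0.0, -0.6]
gripper_width: 0.173
```

```bash
python3 - <<'E'
from h import *
p,s=wrist(); print(s["position"],tyaw(s),s["force"],s["moment"],s["gripper_width"],np.round(s["joint_pos"],2))
E
```

```text
[ 0.6104343  -0.03767137  0.14879728] 2.9392589251868904 [ 0.59028709  0.0140765  -0.56694678] [-0.05215802 -0.05020953 -0.00216888] 0.17331863611966847 [ 0.56  0.7  -0.94  1.65  0.62  1.12  0.82]
```

Emit:
{"api": "move_arm", "payload": {
  "steps": [
    [0.05,0,-1,0],
    [0.05,0,-1.6,0],
    [0.05,0,-2,0],
    [0.05,0,-2.2,0],
    [0.05,0,-2.3,0],
    [0.05,0,-2.3,0]
  ]
}}

```text
time_s: 35.22
position: [0.6112, -0.0385, 0.1265]
tcp_rot: [0.102, 0.995, -0.0, 0.0]
force: [-1.4, 0.7, 0.6]
gripper_width: 0.178
```

```bash
python3 - <<'E'
from h import *
s=readout.sense(); print(s["position"],s["force"],s["moment"])
E
```

```text
[ 0.61122164 -0.03847842  0.12651079] [-1.44739457  0.65607899  0.6458926 ] [-0.08098239  0.27329378 -0.00996315]
```

Emit:
{"api": "move_arm", "payload": {
  "steps": [
    [0,0,0,0],
    [0,0,0,0],
    [0,0,0,0],
    [0,0,1.5,0],
    [0,0,4,0],
    [0,0,8,0],
    [0,0,9,0],
    [0,0,9,0],
    [0,0,9,0],
    [0,0,9,0]
  ],
  "grip": 0
}}

```text
time_s: 36.48
position: [0.6107, -0.0387, 0.2152]
tcp_rot: [0.102, 0.995, -0.0, -0.001]
force: [0.3, -0.7, -0.5]
gripper_width: 0.498
```

```bash
python3 - <<'E'
from h import *
p,s=wrist(); print(s["position"],tyaw(s),s["gripper_width"])
print(wbox(p,"red",(.611,-.038,2.94),z0=.081,R=85,draw="w12.png"))
E
```

```text
[ 0.61070814 -0.03872321  0.21520628] 2.9378019401305084 0.49815985731870854
(array([ 0.60871058, -0.03913351,  2.93873033]), np.float64(0.07750438484405682))
```

View pics/w12.png

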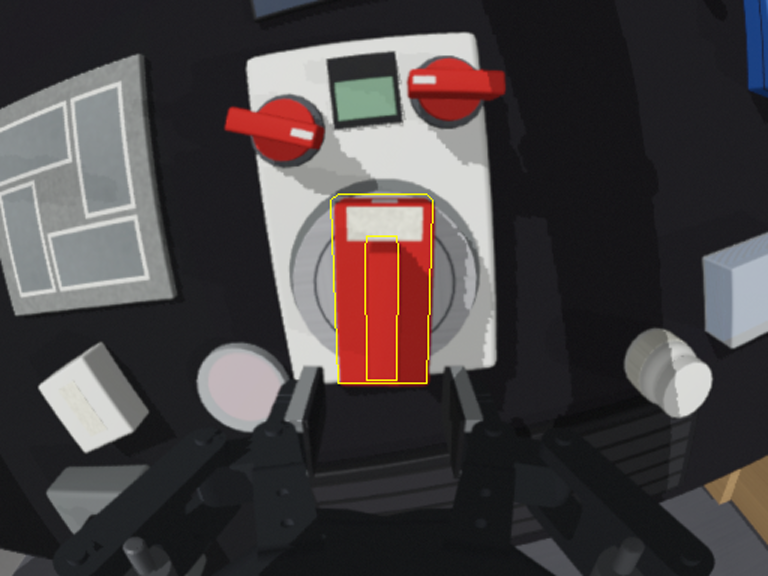

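Red stands centred, fitted at (0.609, -0.039). Wait out the second and regrasp.

Emit:
{"api": "move_arm", "payload": {
  "steps": [
    [0,0,0,0],
    [0,0,0,0],
    [0,0,0,0],
    [0,0,0,0],
    [0,0,0,0],
    [0,0,0,0]
  ]
}}

```text
time_s: 37.28
position: [0.6112, -0.0385, 0.2163]
tcp_rot: [0.102, 0.995, -0.0, 0.0]
force: [-0.6, -1.2, 0.3]
gripper_width: 0.499
```

Emit:
{"api": "move_arm", "payload": {
  "steps": [
    [0,0,-4,0],
    [0,0,-7,0],
    [0,0,-8.5,0],
    [0,0,-8.9,0],
    [0,0,-8.9,0]
  ]
}}

```text
time_s: 37.9
position: [0.6117, -0.0382, 0.128]
tcp_rot: [0.102, 0.995, 0.0, 0.001]
force: [-0.2, 0.5, -0.5]
gripper_width: 0.501
```

Emit:
{"api": "move_arm", "payload": {
  "steps": [
    [0,0,0,0],
    [0,0,0,0],
    [0,0,0,0],
    [0,0,0,0],
    [0,0,0,0]
  ],
  "grip": 1
}}

```text
time_s: 38.52
position: [0.6114, -0.0385, 0.1274]
tcp_rot: [0.102, 0.995, 0.0, 0.0]
force: [1.4, 0.1, 1.4]
gripper_width: 0.178
```

Emit:
{"api": "move_arm", "payload": {
  "steps": [
    [0,0,0.5,0],
    [0,0,2,0],
    [0,0,5,0],
    [0,0,8,0],
    [0,-4,9,0],
    [-1,-9,9,0.03],
    [-3,-14,9,0.06],
    [-5,-19,9,0.094],
    [-7,-24,9,0.094],
    [-8.5,-28,9,0.094]
  ]
}}

```text
time_s: 39.78
position: [0.5247, -0.321, 0.218]
tcp_rot: [0.056, 0.998, -0.0, -0.0]
force: [0.2, -0.4, -2.0]
gripper_width: 0.177
```

```bash
python3 - <<'E'
from h import *
s=readout.sense(); print(s["position"],tyaw(s),s["force"],s["gripper_width"])
E
```

```text
[ 0.52469894 -0.32097654  0.21800655] 3.0299486382660334 [ 0.15056311 -0.38823039 -2.01603687] 0.17715943895153172
```

Emit:
{"api": "move_arm", "payload": {
  "steps": [
    [-0.7,-3.5,0,0],
    [-1.45,-6.8,0,0],
    [-1.45,-6.8,-4,0],
    [-1.45,-6.8,-8,0],
    [-1.45,-6.8,-10,0],
    [-1.45,-6.8,-10,0],
    [-1.45,-6.8,-10,0]
  ]
}}

```text
time_s: 40.65
position: [0.5128, -0.3865, 0.119]
tcp_rot: [0.055, 0.998, -0.0, 0.001]
force: [0.6, 1.3, -1.4]
gripper_width: 0.174
```

```bash
cat >> h.py <<'E'
SL=(.4844,-.3236,-.11)
def slotlines(p,out,q=SL):
    c,s=np.cos(q[2]),np.sin(q[2])
    for cx,cy,lx,ly in((.0325,-.06,.11,.055),(-.0325,.06,.11,.055),(.06,.0325,.055,.11),(-.06,-.0325,.055,.11)):
        V=np.array([[cx+a*lx/2,cy+b*ly/2,.01] for a,b in((-1,-1),(1,-1),(1,1),(-1,1))])
        W=np.c_[V[:,0]*c-V[:,1]*s+q[0],V[:,0]*s+V[:,1]*c+q[1],V[:,2]]
        cv2.polylines(out,[wproj(p,W).astype(np.int32)],True,(255,255,0),1)
E
python3 - <<'E'
from h import *
p,s=wrist(); print(s["position"],tyaw(s))
o=p["color"].copy(); slotlines(p,o); save("w13.png",o,None,1.5)
E
```

```text
[ 0.51278561 -0.38648221  0.11903529] 3.0320141382428782
```

View pics/w13.png

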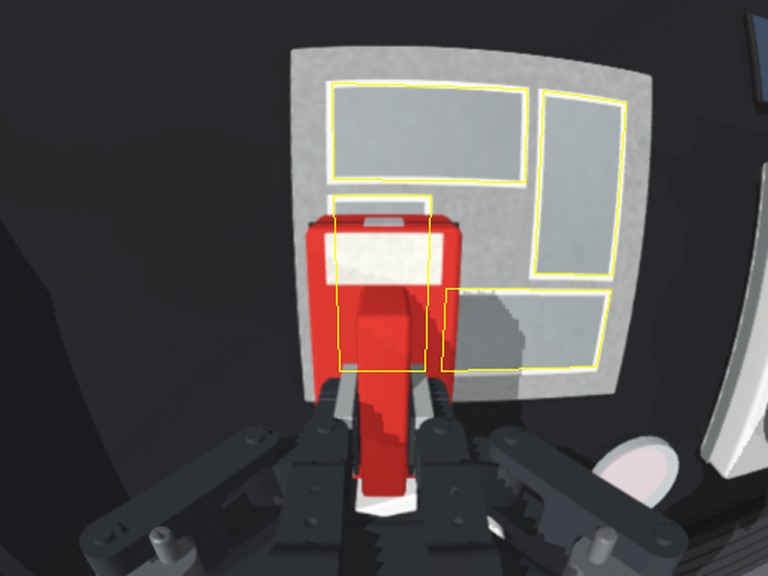

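Predicted outlines coincide with the paint. Lower onto the slot.

Emit:
{"api": "move_arm", "payload": {
  "steps": [
    [-0.1,0,-3,0],
    [-0.1,0,-4.8,0],
    [-0.1,0,-5.6,0],
    [-0.1,0,-5.9,0],
    [-0.1,0,-6.1,0],
    [-0.1,0,-6.2,0],
    [-0.1,0,-6.2,0]
  ]
}}

```text
time_s: 41.58
position: [0.5108, -0.3866, 0.0556]
tcp_rot: [0.055, 0.998, -0.0, 0.0]
force: [0.1, 0.2, -1.5]
gripper_width: 0.173
```

```bash
python3 - <<'E'
from h import *
s=readout.sense(); print(s["position"],tyaw(s),s["force"],s["moment"])
E
```

```text
[ 0.5108227  -0.38657391  0.05557218] 3.0317879204539526 [ 0.07260564  0.15359982 -1.52712391] [ 0.0370292  -0.00979223  0.01832485]
```

Emit:
{"api": "move_arm", "payload": {
  "steps": [
    [0,0,-0.1,0],
    [0,0,-0.2,0],
    [0,0,-0.2,0]
  ]
}}

```text
time_s: 41.95
position: [0.5109, -0.3867, 0.0551]
tcp_rot: [0.055, 0.998, -0.001, 0.0]
force: [-4.0, 0.3, 11.6]
gripper_width: 0.175
```

```bash
python3 - <<'E'
from h import *
s=readout.sense(); print(s["position"],tyaw(s),s["force"],s["moment"])
E
```

```text
[ 0.51086512 -0.3866634   0.0551457 ] 3.031464237378952 [-4.00073835  0.27053534 11.6214965 ] [0.35535234 0.91266189 0.01813513]
```

Seated. Release with a small opening and lift.

Emit:
{"api": "move_arm", "payload": {
  "steps": [
    [0,0,0.1,0],
    [0,0,0.1,0],
    [0,0,0.1,0],
    [0,0,2,0],
    [0,0,6,0],
    [0,0,11,0],
    [0,0,15,0],
    [0,0,15,0],
    [0,0,15,0]
  ],
  "grip": 0.2
}}

```text
time_s: 43.08
position: [0.5104, -0.3865, 0.2036]
tcp_rot: [0.055, 0.998, -0.0, -0.0]
force: [0.1, -0.0, -0.4]
gripper_width: 0.399
```

```bash
python3 - <<'E'
from h import *
p,s=wrist(); print(s["position"],tyaw(s))
q,c=wbox(p,"red",(.510,-.387,3.03),z0=.01,R=70,draw="w14.png"); print(q,c)
o=cv2.cvtColor(cv2.resize(cv2.imread("pics/w14.png"),(512,384)),cv2.COLOR_BGR2RGB); 
P=[optics.read_camera("scene"),optics.read_camera("top")]
save("s14.png",P[0]["color"],None,1.5)
(q,c),_=locate_box("blue",(.4581,.395),P,yaws=[2.93]); print("blue",q,c)
E
```

```text
[ 0.51044171 -0.38648517  0.20358869] 3.031815885968824
[ 0.50794384 -0.38777901  3.0309589 ] 0.09222671256797886
blue [0.4580675  0.39534215 2.93610702] 0.18352539995885908
```

View pics/w14.png

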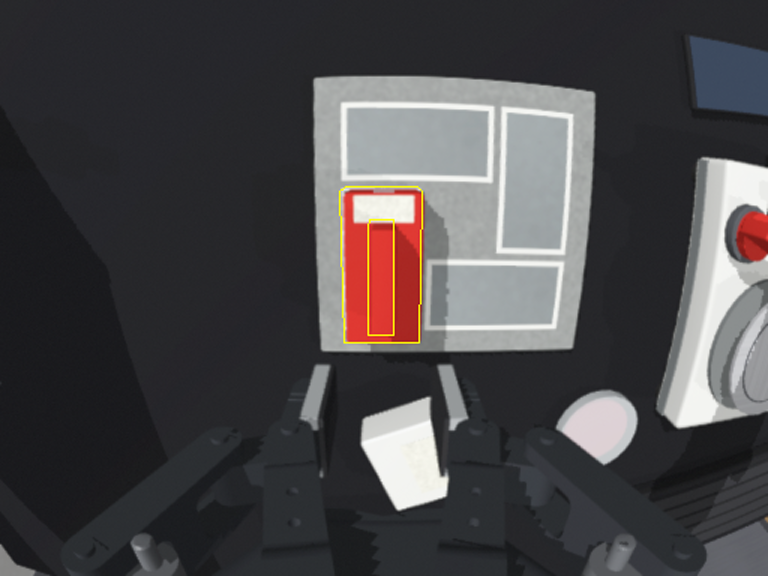

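View pics/s14.png

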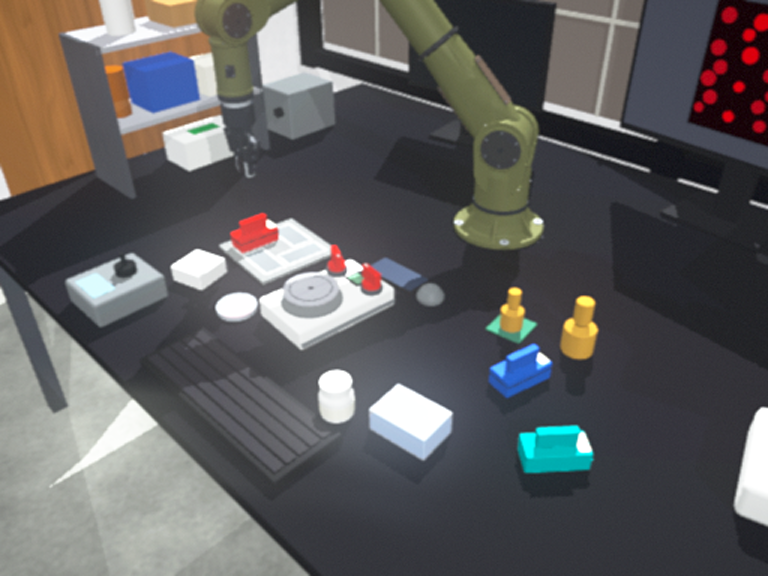

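Red lies squarely in its outline (fit within 3 mm) and the weight is on its mat. Blue is unmoved. Go to blue.

Emit:
{"api": "move_arm", "payload": {
  "steps": [
    [-0.3,5,1,0],
    [-0.7,10.5,1,0],
    [-1,16,1,-0.02],
    [-1.5,21.5,1,-0.04],
    [-2,27,1,-0.06],
    [-2.3,32.5,1,-0.08],
    [-2.7,38,1,-0.1],
    [-3,43.5,1,-0.1],
    [-3.4,49,1,-0.1],
    [-3.8,54.5,1,-0.1]
  ],
  "grip": 0
}}

```text
time_s: 44.48
position: [0.4721, 0.1599, 0.2126]
tcp_rot: [0.105, 0.994, -0.0, -0.001]
force: [0.5, 0.2, 0.0]
gripper_width: 0.498
```

Emit:
{"api": "move_arm", "payload": {
  "steps": [
    [-0.3,5.5,0,0],
    [-0.7,11,0,0],
    [-1,16.5,0,0],
    [-1.4,21,0,0],
    [-1.5,23.7,0,0],
    [-1.5,23.7,0,0],
    [-1.5,23.7,0,0],
    [-1.5,23.7,0,0]
  ]
}}

```text
time_s: 45.48
position: [0.4583, 0.394, 0.213]
tcp_rot: [0.106, 0.994, -0.001, 0.0]
force: [0.8, 0.2, 0.5]
gripper_width: 0.496
```

```bash
python3 - <<'E'
from h import *
p,s=wrist(); print(s["position"],tyaw(s),np.round(s["joint_pos"],2))
print(wbox(p,"blue",(.458,.395,2.93),R=80,draw="w15.png"))
E
```

```text
[0.45828882 0.39400382 0.21297123] 2.930073499699101 [-0.21  0.62 -0.94  1.58  0.53  1.22  0.11]
(array([0.45731204, 0.39383222, 2.90669638]), np.float64(0.03687348253563788))
```

View pics/w15.png

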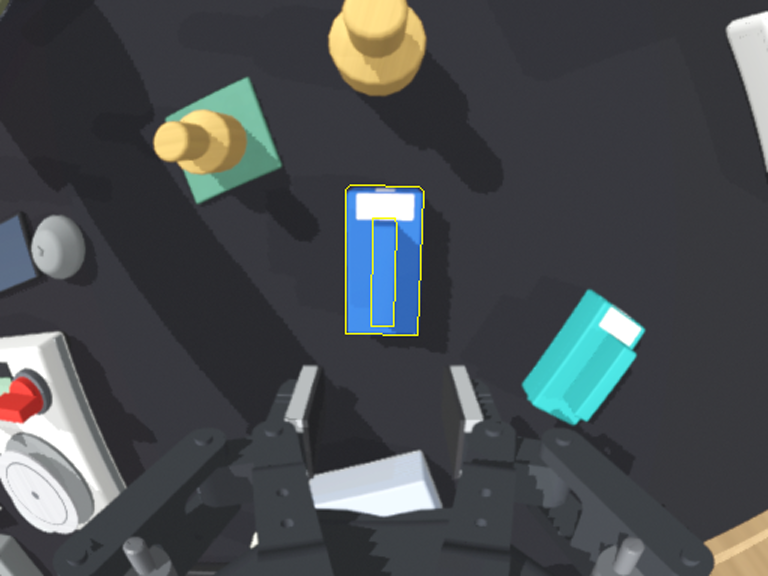

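Blue at (384,260) fits the overlay; the turquoise look-alike at (585,355) stays clear. Grasp.

Emit:
{"api": "move_arm", "payload": {
  "steps": [
    [-0.1,0,-4,-0.02],
    [-0.1,0,-9,-0.02],
    [-0.1,0,-14,-0.02],
    [-0.1,0,-16.3,-0.02],
    [-0.1,0,-16.9,-0.02],
    [-0.1,0,-16.9,-0.02]
  ]
}}

```text
time_s: 46.28
position: [0.4571, 0.3955, 0.0449]
tcp_rot: [0.115, 0.993, 0.0, 0.0]
force: [-0.2, 0.9, 2.2]
gripper_width: 0.501
```

Emit:
{"api": "move_arm", "payload": {
  "steps": [
    [0,0,0,0],
    [0,0,0,0],
    [0,0,0,0],
    [0,0,0,0],
    [0,0,0,0]
  ],
  "grip": 1
}}

```text
time_s: 46.9
position: [0.4572, 0.3958, 0.0455]
tcp_rot: [0.115, 0.993, 0.0, 0.001]
force: [-0.4, -1.3, 6.4]
gripper_width: 0.177
```

Emit:
{"api": "move_arm", "payload": {
  "steps": [
    [0,0,0.5,0],
    [0,0,2,0],
    [0,0,5,0],
    [0,0,9,0],
    [0,0,13,0],
    [0,0,15,0],
    [0,0,15,0]
  ]
}}

```text
time_s: 47.78
position: [0.4569, 0.3964, 0.1965]
tcp_rot: [0.115, 0.993, 0.001, 0.001]
force: [0.1, -0.3, -2.4]
gripper_width: 0.175
```

```bash
python3 - <<'E'
from h import *
p,s=wrist(); print(s["position"],tyaw(s),s["force"],s["moment"],s["gripper_width"])
save("w16.png",p["color"],None,1.5)
E
```

```text
[0.45691555 0.39640398 0.1965053 ] 2.9118826164440494 [ 0.05093102 -0.32208868 -2.39057765] [-0.01586329  0.04479067 -0.00998229] 0.17484324561049586
```

View pics/w16.png

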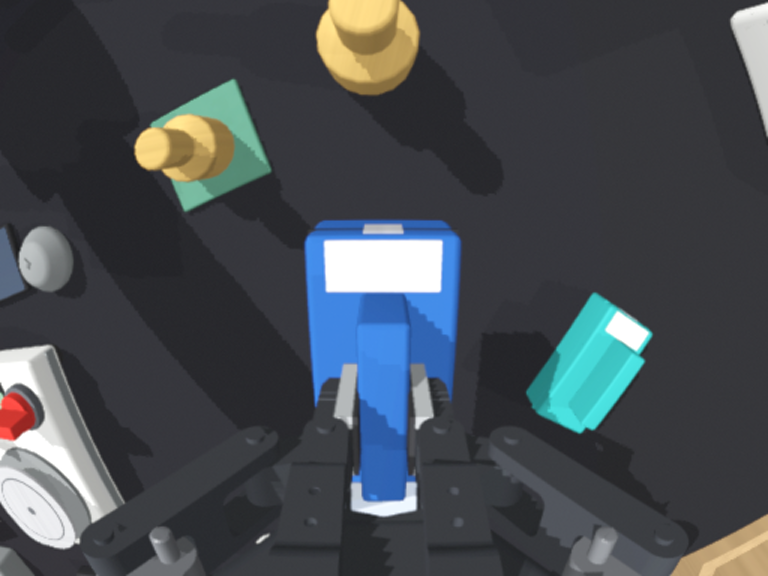

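Emit:
{"api": "move_arm", "payload": {
  "steps": [
    [1.2,-3.5,0,0],
    [3,-8.5,0,0],
    [4.9,-13.7,0,0],
    [6.8,-19,0,0],
    [8.6,-24.2,0,0],
    [10.5,-29.4,0,0],
    [12.4,-34.7,0,0],
    [14,-39.5,0,0],
    [15.4,-43.3,0,0],
    [15.4,-43.3,-2,0]
  ]
}}

```text
time_s: 49.08
position: [0.6116, -0.0424, 0.1729]
tcp_rot: [0.118, 0.993, -0.001, -0.0]
force: [0.1, 1.2, -2.0]
gripper_width: 0.174
```

Emit:
{"api": "move_arm", "payload": {
  "steps": [
    [0,0,-1.5,0],
    [0,0,-2.5,0],
    [0,0,-2.5,0],
    [0,0,-2.5,0]
  ]
}}

```text
time_s: 49.58
position: [0.6109, -0.0368, 0.1498]
tcp_rot: [0.114, 0.993, 0.0, 0.0]
force: [0.9, -0.1, -1.4]
gripper_width: 0.179
```

```bash
python3 - <<'E'
from h import *
p,s=wrist(); print(s["position"],tyaw(s),s["force"],s["gripper_width"])
E
```

```text
[ 0.61093052 -0.03679469  0.14976493] 2.912824780773735 [ 0.85760337 -0.1213845  -1.35949689] 0.17927117364222084
```

Emit:
{"api": "move_arm", "payload": {
  "steps": [
    [0,0,-1,0],
    [0,0,-1.6,0],
    [0,0,-2,0],
    [0,0,-2.2,0],
    [0,0,-2.4,0],
    [0,0,-2.4,0]
  ]
}}

```text
time_s: 50.38
position: [0.6107, -0.0375, 0.1255]
tcp_rot: [0.115, 0.993, -0.0, 0.0]
force: [-2.7, -0.2, 2.5]
gripper_width: 0.176
```

```bash
python3 - <<'E'
from h import *
s=readout.sense(); print(s["position"],s["force"],s["moment"])
E
```

```text
[ 0.61071696 -0.03751427  0.12545365] [-2.69018494 -0.20211404  2.53290125] [-0.14091316  0.29302069  0.01348032]
```

Emit:
{"api": "move_arm", "payload": {
  "steps": [
    [0,0,0.1,0],
    [0,0,0.1,0]
  ]
}}

```text
time_s: 50.62
position: [0.6108, -0.0375, 0.1265]
tcp_rot: [0.115, 0.993, -0.0, 0.0]
force: [-2.7, -0.6, 1.2]
gripper_width: 0.174
```

Emit:
{"api": "move_arm", "payload": {
  "steps": [
    [0,0,0,0],
    [0,0,0,0],
    [0,0,0,0],
    [0,0,1.5,0],
    [0,0,4,0],
    [0,0,8,0],
    [0,0,9,0],
    [0,0,9,0],
    [0,0,9,0],
    [0,0,9,0]
  ],
  "grip": 0
}}

```text
time_s: 51.88
position: [0.6102, -0.0377, 0.2152]
tcp_rot: [0.115, 0.993, -0.0, -0.001]
force: [-0.7, 0.5, 1.2]
gripper_width: 0.499
```

```bash
python3 - <<'E'
from h import *
p,s=wrist(); print(s["position"],tyaw(s),s["gripper_width"])
print(wbox(p,"blue",(.611,-.038,2.91),z0=.081,R=85,draw="w17.png"))
E
```

```text
[ 0.6102131  -0.03770101  0.21522263] 2.9118667239402827 0.49861543377820106
(array([ 0.6106025 , -0.03901804,  2.90939501]), np.float64(0.04639873959281242))
```

View pics/w17.png

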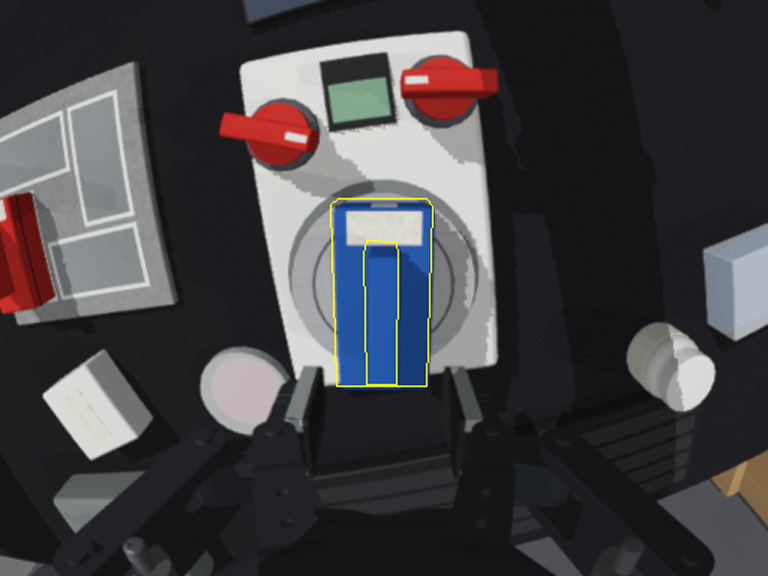

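Blue stands centred on the pan. Wait, regrasp, and carry to the opposite x-direction outline.

Emit:
{"api": "move_arm", "payload": {
  "steps": [
    [0,0,0,0],
    [0,0,0,0],
    [0,0,0,0],
    [0,0,0,0],
    [0,0,0,0],
    [0,0,0,0]
  ]
}}

```text
time_s: 52.68
position: [0.6107, -0.0375, 0.2163]
tcp_rot: [0.115, 0.993, -0.0, 0.0]
force: [0.6, -0.5, 0.9]
gripper_width: 0.501
```

Emit:
{"api": "move_arm", "payload": {
  "steps": [
    [0,0,-4,0],
    [0,0,-7,0],
    [0,0,-8.5,0],
    [0,0,-8.9,0],
    [0,0,-8.9,0]
  ]
}}

```text
time_s: 53.3
position: [0.6112, -0.0373, 0.128]
tcp_rot: [0.115, 0.993, 0.0, 0.0]
force: [0.1, -0.2, 0.9]
gripper_width: 0.494
```

Emit:
{"api": "move_arm", "payload": {
  "steps": [
    [0,0,0,0],
    [0,0,0,0],
    [0,0,0,0],
    [0,0,0,0],
    [0,0,0,0]
  ],
  "grip": 1
}}

```text
time_s: 53.92
position: [0.611, -0.0374, 0.1275]
tcp_rot: [0.115, 0.993, 0.0, 0.0]
force: [1.6, -0.1, 1.6]
gripper_width: 0.179
```

Emit:
{"api": "move_arm", "payload": {
  "steps": [
    [0,0,0.5,0],
    [0,0,2,0],
    [0,0,5,0],
    [0,0,8,0],
    [-2,-3,9,0.02],
    [-5,-7.3,9,0.06],
    [-8,-11.7,9,0.09],
    [-11,-16.1,9,0.12],
    [-13.5,-20,9,0.12],
    [-15.2,-22.3,9,0.12]
  ]
}}

```text
time_s: 55.18
position: [0.4569, -0.2629, 0.2178]
tcp_rot: [0.056, 0.998, -0.001, -0.0]
force: [0.1, 0.2, -2.3]
gripper_width: 0.177
```

Emit:
{"api": "move_arm", "payload": {
  "steps": [
    [0,0,-3,0],
    [0,0,-7,0],
    [0,0,-9.5,0],
    [0,0,-9.5,0],
    [0,0,-9.5,0]
  ]
}}

```text
time_s: 55.8
position: [0.4595, -0.2605, 0.1237]
tcp_rot: [0.055, 0.998, -0.0, 0.001]
force: [1.4, -0.2, -1.4]
gripper_width: 0.175
```

```bash
python3 - <<'E'
from h import *
p,s=wrist(); print(s["position"],tyaw(s),s["force"],s["gripper_width"])
o=p["color"].copy(); slotlines(p,o); save("w18.png",o,None,1.5)
E
```

```text
[ 0.45946139 -0.26047318  0.12367094] 3.031959667393706 [ 1.43182627 -0.18582638 -1.39793491] 0.17503820303433862
```

View pics/w18.png

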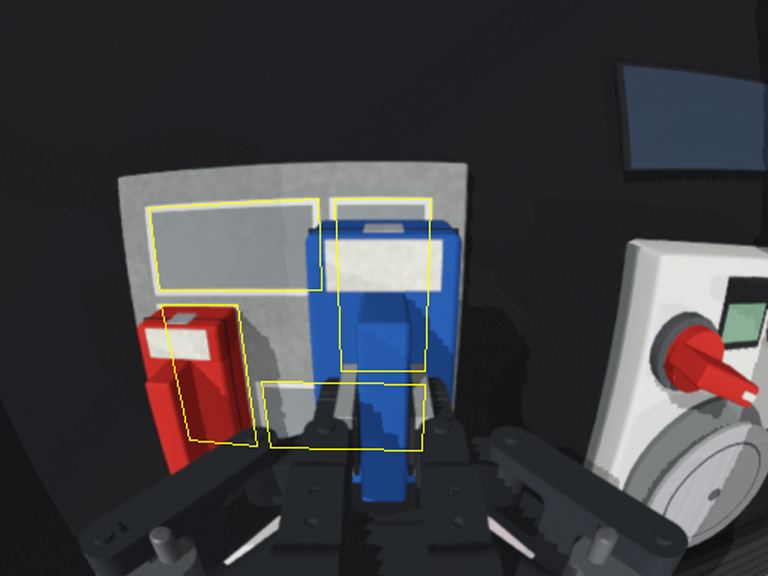

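Emit:
{"api": "move_arm", "payload": {
  "steps": [
    [0,0,-3,0],
    [0,0,-4.8,0],
    [0,0,-5.8,0],
    [0,0,-6.2,0],
    [0,0,-6.5,0],
    [0,0,-6.6,0],
    [0,0,-6.6,0]
  ]
}}

```text
time_s: 56.72
position: [0.4588, -0.2606, 0.0565]
tcp_rot: [0.055, 0.998, -0.0, 0.0]
force: [-0.3, -0.1, -1.2]
gripper_width: 0.177
```

```bash
python3 - <<'E'
from h import *
s=readout.sense(); print(s["position"],tyaw(s),s["force"],s["moment"])
E
```

```text
[ 0.45883382 -0.26056781  0.05654294] 3.0317112704312694 [-0.32960664 -0.07861954 -1.20021133] [ 0.01530241  0.03238765 -0.00949623]
```

Emit:
{"api": "move_arm", "payload": {
  "steps": [
    [0,0,-0.1,0],
    [0,0,-0.15,0],
    [0,0,-0.2,0],
    [0,0,-0.2,0]
  ]
}}

```text
time_s: 57.22
position: [0.4587, -0.2606, 0.0549]
tcp_rot: [0.055, 0.998, -0.0, 0.0]
force: [-3.3, -0.9, 6.8]
gripper_width: 0.169
```

```bash
python3 - <<'E'
from h import *
s=readout.sense(); print(s["position"],tyaw(s),s["force"],s["moment"])
E
```

```text
[ 0.45868837 -0.26064846  0.05488888] 3.031605443750349 [-3.28387334 -0.90770555  6.78814362] [0.09439098 0.44566248 0.00406272]
```

Seated. Release and lift clear, then final checks.

Emit:
{"api": "move_arm", "payload": {
  "steps": [
    [0,0,0.1,0],
    [0,0,0.1,0],
    [0,0,0.1,0],
    [0,0,2,0],
    [0,0,6,0],
    [0,0,11,0],
    [0,0,16,0],
    [0,0,20,0],
    [0,0,20,0],
    [0,0,20,0]
  ],
  "grip": 0.2
}}

```text
time_s: 58.48
position: [0.4583, -0.2604, 0.2545]
tcp_rot: [0.055, 0.998, -0.0, -0.0]
force: [0.1, -0.1, -0.5]
gripper_width: 0.4
```

```bash
python3 - <<'E'
from h import *
p,s=wrist(); print(s["position"],tyaw(s),s["time_s"])
print(wbox(p,"red",(.509,-.387,3.03),z0=.01,R=45,draw="w19r.png"))
print(wbox(p,"blue",(.4587,-.2604,3.03),z0=.01,R=60,draw="w19.png"))
P=[optics.read_camera("scene"),optics.read_camera("top")]
for c,g in(("red",(.509,-.387)),("blue",(.459,-.26))): print(c,locate_box(c,g,P[:1],z0=.01,yaws=[3.03],R=20)[0])
ms=[fillm(cmask(q,"brass")&near(q,proj(q,[.336,.287,.05])[0],20)) for q in P]
print("weight",fit(P,ms,"weight",[.336,.287,0],.006))
save("s19.png",P[0]["color"],None,1.5); save("t19.png",P[1]["color"],None,1.5)
E
```

```text
[ 0.45827527 -0.2603966   0.25450331] 3.031880563539948 58.475
(array([ 0.50830457, -0.38669972,  3.07032888]), np.float64(0.0969692910186165))
(array([ 0.45804565, -0.26212843,  3.0309288 ]), np.float64(0.09815520922025198))
red (array([ 0.51221219, -0.37717281,  3.08062386]), np.float64(0.28213037769023613))
blue (array([ 0.47338022, -0.24204576,  2.88979669]), np.float64(0.682175871676692))
weight (array([0.33548255, 0.28594326, 0.09405664]), np.float64(0.6147663592884804))
```

View pics/w19.png

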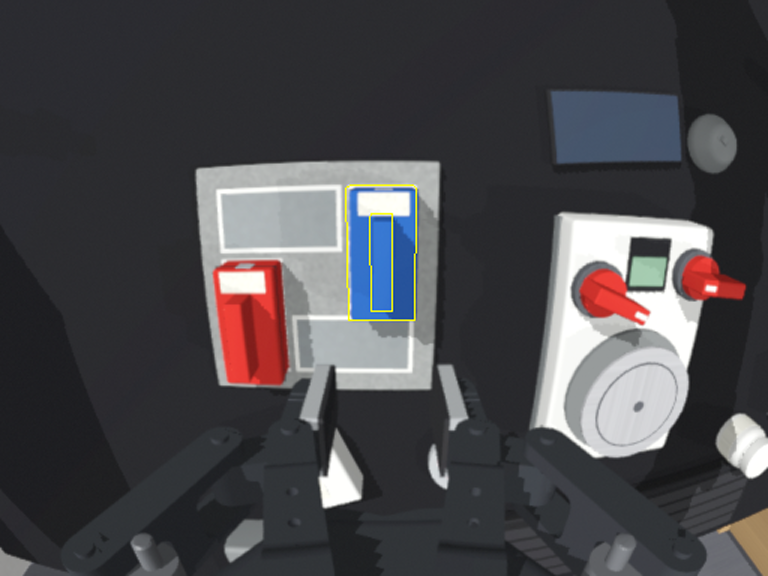

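View pics/s19.png

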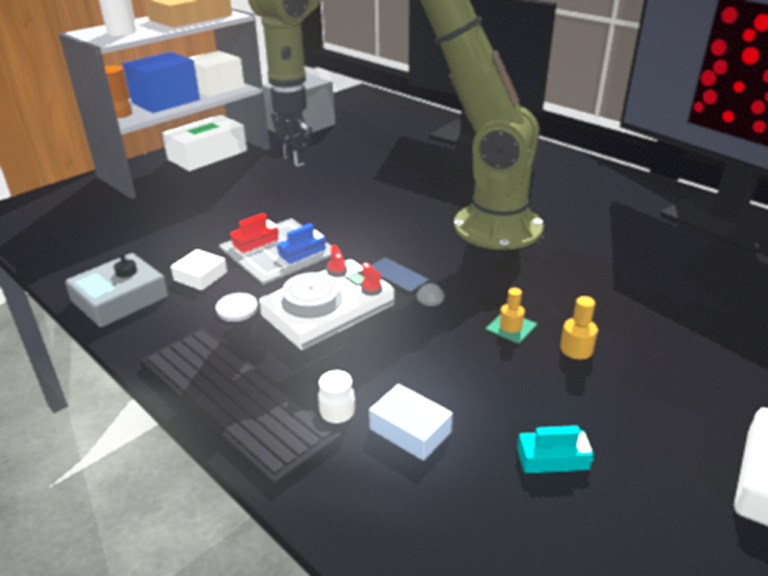

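View pics/t19.png

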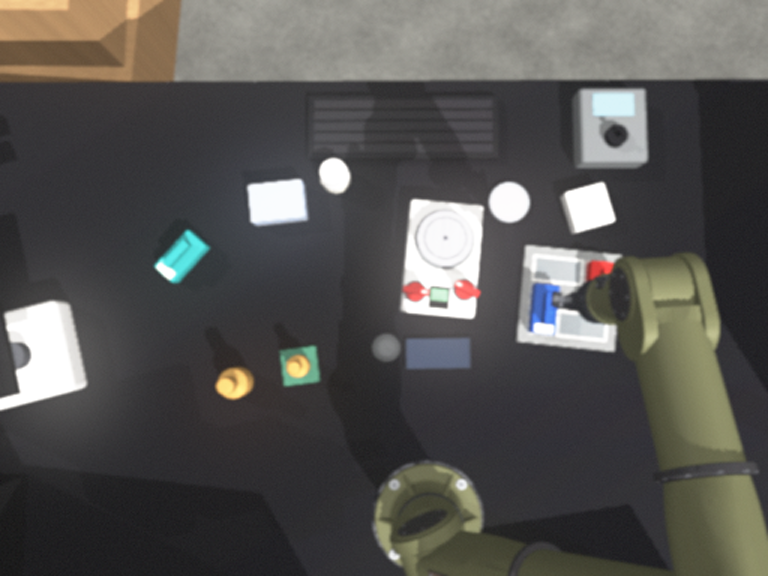

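The wrist view shows red at (250,322) and blue at (383,253), both squarely inside their outlines. The pan is empty, both locks are turned and the weight is upright on its mat. The two scene-camera box fits are not valid because the light slab leaks into their mask (residuals 0.28 and 0.68). I rely on the wrist fits and the pictures. Handing in.

```bash
python3 - <<'E'
from cell import ctrl
print(ctrl.finish_job())
E
```

```text
the job is handed in; nothing more can be done
None
```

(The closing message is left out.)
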